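Draw the bar stock from a sprung-flap bin and clear the tray

ROBOT

A 6-joint arm with a two-finger parallel gripper is mounted at the origin on a cart in front of the work surface, level with it; the furniture and walls round the work are solid. World frame = base frame: x ahead of the robot, y to its left, z up, the work surface at z = 0. Lengths are in mm, angles in rad, forces in N, time in s.
With the tool pointing down it reaches from about 375 to 975 mm from the base axis. Payload 3.8 kg.
Tool frame: the origin (TCP) lies on the centre line of the jaws, within the pads' length; the fingertips stand 8 mm ahead of it and the grasp point (between the pads) lies 11 mm behind it; z points along the fingers, y is the line along which they close (so a half turn about z gives the same grasp; the last joint's range is limited). The gripper opens to 85 mm and grips with 20 to 120 N. Pads are 22 mm wide; open, the fingers measure 114 mm over their backs; the gripper's body (76 mm by 85 mm) begins 54 mm behind the grasp point. The pads swing forward as they close: fully open they stand 13 mm farther back than shut.
Start: joints at [1.1, 0.264, 1.604, -0, 1.274, -0.037], TCP at [283.714, 612.474, 239.28] pointing down, gripper open.
Joint ranges: [-2.63, 2.63], [-0.94, 2.18], [0.31, 2.57], [-1.31, 4.45], [0, 2.66], [-2.55, 2.55]. Speed limits (rad/s): [2.57, 2.57, 3.14, 3.14, 3.14, 3.14].

INTERFACE

Orientations are given as a unit quaternion [x, y, z, w].
In Python, from station import robot, eyes, ticket gives the robot as it stands.
- The arm moves only by the tool send_rows, never from a script. Its argument "motion" is a list of rows, each an object with "gripper": the finger opening in m, from 0 to 0.0854; "dp": the shift along the tool's x, y, z in m, a list of three; "twist": the turn about the tool's z in degrees. In form: [{"gripper": gripper, "dp": [dx, dy, dz], "twist": twist}, ...]. A call has 1 to 20 rows; each row is the pose to reach, as a shift and turn from the pose commanded when the call began, along the tool's axes at that moment; what a row does not reach only later rows make up. A row lasts 1/10 s, in which the tool goes at most 50 mm and 8.59 degrees, less where a joint would pass 70% of its speed; a pose out of reach is approached as far as the arm can. A call with a gripper value outside its range is refused whole. The fingers move at their own pace and stop on an object; "newtons" is the grip in N (left out, the last holds). Time passes only in rows, so rows that repeat a pose let the fingers close. It gives the time, the measured TCP pose, the force, the opening and the grip force at its end, in the units of the state.
- robot.read_state(): the state, without advancing time (a new reading comes with each control period).
- eyes.get_image(name): name is "scene" or "top" or "wrist"; returns a dict with "color" (420x560x3 uint8, red, green, blue), "range_z" (420x560 float32, mm along the optical axis (not along the pixel's ray), 0 where there is no reading), "K" (3x3 intrinsics, pixels), "view" (4x4, takes a point from world to camera coordinates). Camera axes: x right, y up, looking along -z (the intrinsics and any distortion apply to the point x, -y, -z); pixel columns grow to the right and rows downward; lengths in mm; the calibration is good to about 2 mm. The wrist camera is an equidistant fisheye: a pixel r from the principal point sees the ray r / f radians off the axis. A picture is of the moment at which its call begins.
- ticket.close_job(): hands the job in; it is judged then, once.
The state is a dict: "t": time; "joint_pos": joint angles; "joint_vel": joint speeds; "joint_efforts": joint torques, N m; "position": TCP position; "orientation": TCP orientation; "force": force on the tool from outside, world axes, zero at the start; "moment": the same for the moment, N m; "opening": finger opening in mm; "gripper_force": force on a finger pad.
Only numpy, scipy, OpenCV 4.12 (cv2) and the standard library are available. Lean on these libraries where they do the work, as an engineer would, in place of code of your own. Each camera call takes 0.05 s, during which the arm holds its last target. There are 200 camera calls.

TASK

Get the aluminium bars out of the grey stock bin: prop its sprung flap open by laying the wooden stick across the two notched cheeks under it, let go, then lift the front end of each bar over the lip, draw it out endwise and lay it flat inside the lined tray. With every bar in the tray, take the stick away so that the flap shuts, and lay the stick flat on the bench. The worn polishing stones lying in the tray go into the scrap bin, at whatever moment suits, and the paste pot and the mould block stay where they are.

Things in the scene. Friction and masses are not known exactly. Their poses are not given: they have to be found in the camera images.
- stock_bin: Grey sheet-metal bin, fixed. Origin on the bench straight below the flap's hinge, midway across; x to its back, y to its left, z up. Outside x -113..+84 mm, y +-81; inside y +-78, floor top z 8, side walls z 48. Its rear half (x 0..+84) has a fixed roof, underside z 50, over the bars' tails; back wall inner face x +81. The front half is covered by the flap.
- bin_lip (a point): Middle of the rounded top edge of the bin's front lip, 39 mm above the bench. The lip is 4 mm thick: inner face at x -109 mm of the bin. Axes as the bin's. The space in front of the lip, below the flap's overhanging tab, is empty.
- notch_left (a point): Bottom of the notch in the left cheek (y +79.5 mm, x -18, z 92 of the bin). Each cheek is a 3 mm plate at y +-78..81 beside the hinge, x -40..+6; its open-topped notch is 24 mm wide (x -30..-6 of the bin) and 14 mm deep, horn tops z 106. Axes as the bin's.
- notch_right (a point): Bottom of the like notch in the right cheek (y -79.5 mm). A stick laid in both notches has its centre line 99 mm above the bench and holds the flap open at about 1.33 rad; the flap presses it forward against the front horns.
- flap (a joint): Bin flap, a 2 mm plate 150 mm wide (between the cheeks), hinged along the bin's y at x 0, z 52 mm. Shut (0 rad) it is level, underside z 49 mm, and reaches to x -134, overhanging the lip by 21 mm as a tab. Positive lifts the front; stop at 1.55. Spring and weight shut it when free: about 0.8 N to lift at the tab, 1.5 N on a stick in the notches.
- prop_stick: Square hardwood stick, 250 x 14 x 14 mm, 60 g, lying on the bench to the right of the bin, roughly along the bin's x. Origin at its centre, x along its length. With its centre 30 mm to the right of the bin's middle it stands 14 mm past the left cheek and 74 mm past the right one, where it can be held.
- tray: Shallow tray with wooden rim and dark rubber floor, fixed, 240 (x) x 180 (y) x 16 mm, rim 4 mm thick. Origin at the centre of its underside; floor top z 4 mm.
- scrap_bin: Open dark sheet-steel box, fixed, 150 x 150 mm, rim z 71 mm, walls 3 mm (rolled rim 6 mm), floor 3 mm. Origin at the centre of its underside. Before it, towards the robot, a fixed wooden plate stand 185 mm high (x 0.29..0.53, y -0.06..0.16 m) is in the way of low moves across the bench.
- bar_0: Flat aluminium bar, 180 x 16 x 12 mm, about 100 g, one of two or three (None if absent). Origin at its centre, x along its length, z through its 12 mm thickness. At first it lies flat on the bin floor along the bin's x, front end 3 to 9 mm behind the lip, 42 mm centre to centre from a neighbour. Tilted 0.18 to 0.34 rad, front up, it clears both lip and roof.
- worn_stone_0: Worn polishing stone, a stick 100 mm long, 12 mm wide, 6 mm thick, 30 g, one or two of three are there (None if absent), lying in the tray at the start. Origin at the centre of its underside, y along its length.
- bar_1: Flat aluminium bar, 180 x 16 x 12 mm, about 100 g, one of two or three (None if absent). Origin at its centre, x along its length, z through its 12 mm thickness. At first it lies flat on the bin floor along the bin's x, front end 3 to 9 mm behind the lip, 42 mm centre to centre from a neighbour. Tilted 0.18 to 0.34 rad, front up, it clears both lip and roof.
- worn_stone_1: Worn polishing stone, a stick 86 mm long, 12 mm wide, 8 mm thick, 30 g, one or two of three are there (None if absent), lying in the tray at the start. Origin at the centre of its underside, y along its length.
- bar_2: Flat aluminium bar, 180 x 16 x 12 mm, about 100 g, one of two or three (None if absent). Origin at its centre, x along its length, z through its 12 mm thickness. At first it lies flat on the bin floor along the bin's x, front end 3 to 9 mm behind the lip, 42 mm centre to centre from a neighbour. Tilted 0.18 to 0.34 rad, front up, it clears both lip and roof.
- worn_stone_2: Worn polishing stone, a stick 100 mm long, 12 mm wide, 9 mm thick, 30 g, one or two of three are there (None if absent), lying in the tray at the start. Origin at the centre of its underside, y along its length.
- paste_pot: Glass pot with screw lid, 57 mm across, 36 mm high, loose, at the near edge of the bench in front of the bin; to be left alone. Origin under its centre.
- mould_block: Steel mould block, 40 x 56 x 26 mm, loose, behind, between stock bin and scrap bin; to be left alone. Origin under its centre.

How it is judged (in metres and radians):
On the way, in this order (a step that is already met when the one before it is completed fails the run):
1. the flap stands propped open on the stick alone, the robot touching neither stick nor bin (value of joint flap above 1.2 rad and contact force between each of the fingers, the arm and prop_stick below 0.1 N and contact force between each of the fingers, the arm and stock_bin below 0.1 N), for 0.3 s.
2. every bar lies flat in the tray, the flap still propped open (value of joint flap above 1.2 rad and x of bar_0 in the frame of tray between -0.04 and 0.04 m and y of bar_0 in the frame of tray between -0.082 and 0.082 m and z of each of bar_0, bar_1, bar_2 in the frame of tray below 0.0145 m and angle between bar_0's own x axis and vertical between 1.5 and 1.64 rad and x of bar_1 in the frame of tray between -0.04 and 0.04 m and y of bar_1 in the frame of tray between -0.082 and 0.082 m and angle between bar_1's own x axis and vertical between 1.5 and 1.64 rad and x of bar_2 in the frame of tray between -0.04 and 0.04 m and y of bar_2 in the frame of tray between -0.082 and 0.082 m and angle between bar_2's own x axis and vertical between 1.5 and 1.64 rad), for 0.2 s.
3. the stick is out of the bin and the flap has shut (value of joint flap below 0.06 rad), for 0.2 s.
At the end, for the whole second after the job is handed in: Bars flat on the tray floor inside the rim (centre within 40 mm lengthwise, 82 mm across of the tray centre, under 4.5 mm off the floor, level to 0.07 rad); stones in the scrap bin below its rim; stick flat on the bench (centre under 16 mm); flap shut (under 0.06 rad); all at rest (x of bar_0 in the frame of tray between -0.04 and 0.04 m and y of bar_0 in the frame of tray between -0.082 and 0.082 m and z of each of bar_0, bar_1, bar_2 in the frame of tray below 0.0145 m and angle between bar_0's own x axis and vertical between 1.5 and 1.64 rad and x of bar_1 in the frame of tray between -0.04 and 0.04 m and y of bar_1 in the frame of tray between -0.082 and 0.082 m and angle between bar_1's own x axis and vertical between 1.5 and 1.64 rad and x of bar_2 in the frame of tray between -0.04 and 0.04 m and y of bar_2 in the frame of tray between -0.082 and 0.082 m and angle between bar_2's own x axis and vertical between 1.5 and 1.64 rad and x of worn_stone_0 in the frame of scrap_bin between -0.072 and 0.072 m and y of worn_stone_0 in the frame of scrap_bin between -0.072 and 0.072 m and z of each of worn_stone_0, worn_stone_1, worn_stone_2 in the frame of scrap_bin below 0.06 m and x of worn_stone_1 in the frame of scrap_bin between -0.072 and 0.072 m and y of worn_stone_1 in the frame of scrap_bin between -0.072 and 0.072 m and x of worn_stone_2 in the frame of scrap_bin between -0.072 and 0.072 m and y of worn_stone_2 in the frame of scrap_bin between -0.072 and 0.072 m and height (world z) of prop_stick below 0.016 m and angle between prop_stick's own x axis and vertical between 1.5 and 1.64 rad and linear speed of each of bar_0, bar_1, bar_2, worn_stone_0, worn_stone_1, worn_stone_2, prop_stick below 0.02 m/s and value of joint flap below 0.06 rad); the robot touches nothing.
It fails at once if the paste pot is pushed more than 30 mm or tipped over (distance of paste_pot from where it was at the start of the episode above 0.03 m or angle between paste_pot's own z axis and vertical above 0.6 rad).
It fails at once if the mould block is pushed more than 30 mm or tipped over (distance of mould_block from where it was at the start of the episode above 0.03 m or angle between mould_block's own z axis and vertical above 0.6 rad).
Of bar_0, bar_1, bar_2 only 2 to 3 are there at a start; the rules pass over those that are not, and their reading is None.
Of worn_stone_0, worn_stone_1, worn_stone_2 only 1 to 2 are there at a start; the rules pass over those that are not, and their reading is None.
At some moment in a run one of worn_stone_0, worn_stone_1, worn_stone_2 may be knocked a few centimetres aside while the robot is not near it.
Once in a run the grip may slacken for a moment while it holds something.
It also fails if it takes over 210 s, if anything falls off the work surface, if the arm or the gripper's body presses on something with over 40 N, if the wrist force passes 120 N, or if a joint passes its speed limit or range.

## Working session

There is one attempt and no reset: what is moved stays moved. The work goes in short steps, Python scripts to look and compute and a tool call to move; the robot and the scene stay as the last step left them, time stands still between calls to the robot, and variables do not carry over. Pictures are saved under pics/ and viewed, at most 14 in all, crops included, and the job is handed in when it is done.

Besides the shell and the picture viewer there is one more tool, called after "Request:" as a command line: name --argument value ..., lists and objects as JSON in quotes. send_rows: Moves the arm, as the interface text tells. Its arguments: {"type":"object","properties":{"motion":{"type":"array"},"newtons":{"type":"number"}},"required":["motion"]}

```bash
mkdir -p pics
cat > h.py <<'E'
import numpy as np, cv2
from station import robot, eyes, ticket
from scipy.spatial.transform import Rotation as R
def cam(n): return eyes.get_image(n)
def save(im,f,crop=None,s=1):
    c=im["color"][:,:,::-1]
    if crop: r0,r1,c0,c1=crop; c=c[r0:r1,c0:c1]
    if s!=1: c=cv2.resize(c,None,fx=s,fy=s,interpolation=cv2.INTER_CUBIC)
    cv2.imwrite("pics/"+f,c)
def rays(im,uv,fish=False):
    K=np.array(im["K"]);uv=np.atleast_2d(uv).astype(float)
    x=(uv[:,0]-K[0,2])/K[0,0];y=(uv[:,1]-K[1,2])/K[1,1]
    if fish:
        r=np.hypot(x,y);k=np.where(r>1e-9,np.sin(r)/np.maximum(r,1e-9),1);d=np.c_[x*k,-y*k,-np.cos(r)]
    else: d=np.c_[x,-y,-np.ones_like(x)]
    V=np.array(im["view"]);Rm=V[:3,:3];o=-Rm.T@V[:3,3]
    return o,d@Rm
def plane(im,uv,z,fish=False):
    o,d=rays(im,uv,fish); return o+d*((z-o[2])/d[:,2])[:,None]
def cloud(im):
    h,w=im["range_z"].shape;v,u=np.mgrid[:h,:w];o,d=rays(im,np.c_[u.ravel(),v.ravel()])
    return (o+d*im["range_z"].ravel()[:,None]).reshape(h,w,3)
def st():
    s=robot.read_state();print({k:np.round(s[k],3).tolist() for k in s if k not in("joint_vel","joint_efforts","moment")});return s
E
python3 - <<'E'
from h import *
s=st();print(R.from_quat(s["orientation"]).as_matrix().round(3))
for n in("top","scene"):
    im=cam(n);save(im,n+"0.png");print(n,im["K"],np.round(im["view"],3),(im["range_z"]>0).mean())
    np.savez(n+"0.npz",**im)
E
```

```text
{'t': 0.0, 'joint_pos': [1.1, 0.265, 1.605, -0.0, 1.274, -0.037], 'position': [283.406, 611.828, 237.942], 'orientation': [0.215, 0.977, -0.001, -0.0], 'force': [-0.017, -0.314, -0.179], 'gripper_force': 0.0, 'opening': 85.529}
[[-0.907  0.42  -0.001]
 [ 0.42   0.907 -0.002]
 [ 0.    -0.002 -1.   ]]
top [[497.41944509   0.         278.3905631 ]
 [  0.         497.41944509 211.94841217]
 [  0.           0.           1.        ]] [[ 2.100000e-02 -1.000000e+00 -9.000000e-03 -1.131800e+01]
 [ 9.960000e-01  2.000000e-02  8.100000e-02 -5.361000e+02]
 [-8.100000e-02 -1.000000e-02  9.970000e-01 -1.355241e+03]
 [ 0.000000e+00  0.000000e+00  0.000000e+00  1.000000e+00]] 0.9959183673469387
scene [[433.76911896   0.         270.70707841]
 [  0.         433.76911896 214.5836083 ]
 [  0.           0.           1.        ]] [[ 9.940000e-01  1.070000e-01  1.300000e-02 -5.512130e+02]
 [-7.800000e-02  6.300000e-01  7.720000e-01 -4.198500e+01]
 [ 7.400000e-02 -7.690000e-01  6.350000e-01 -1.498052e+03]
 [ 0.000000e+00  0.000000e+00  0.000000e+00  1.000000e+00]] 0.9960544217687075
```

View pics/top0.png

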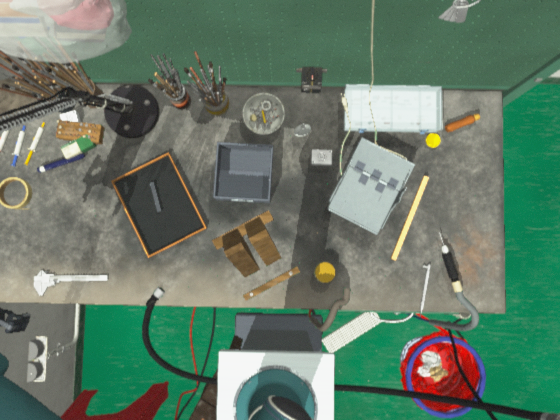

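View pics/scene0.png

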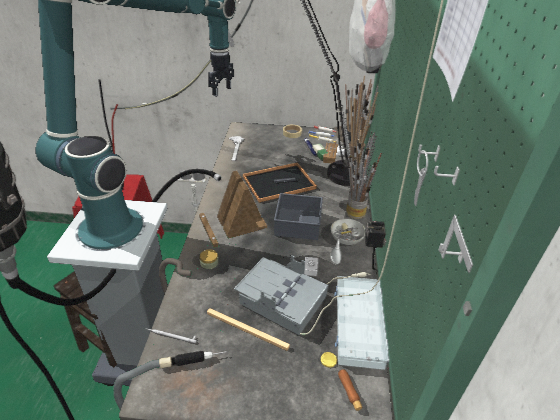

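The top view shows the bin around (372,185), stick (427,178)-(394,258), tray (160,203) with a stone at (155,195), scrap bin (243,172), pot (325,271), and mould block (321,157). The scene view agrees; now measuring.

Run:
```python
from h import *
im=dict(np.load("top0.npz"));P=cloud(im);c=im["color"].astype(int);hsv=cv2.cvtColor(im["color"],cv2.COLOR_RGB2HSV)
def box(mask,z,n):
    mask=mask.astype(np.uint8);k,l,s,_=cv2.connectedComponentsWithStats(mask)
    for i in np.argsort(-s[1:,4])[:3]+1:
        if s[i,4]<15: continue
        v,u=np.where(l==i);zz=np.median(P[v,u,2]) if z is None else z
        q=plane(im,np.c_[u,v],zz)[:,:2].astype(np.float32)
        r=cv2.minAreaRect(q);print(n,s[i].tolist(),"z",np.percentile(P[v,u,2],[5,50,95]).round(1),"c",np.round(r[0],1),"size",np.round(r[1],1),"ang",round(r[2],1));print(cv2.boxPoints(r).round(0).tolist())
def roi(r0,r1,c0,c1):
    m=np.zeros(c.shape[:2],bool);m[r0:r1,c0:c1]=1;return m
Z=P[:,:,2]
box(roi(130,245,325,416)&(Z>42)&(Z<64),50,"bin plate")
box(roi(130,245,325,416)&(Z>80),106,"horns")
box(roi(165,270,385,440)&(hsv[:,:,0]>15)&(hsv[:,:,0]<35)&(hsv[:,:,1]>60)&(hsv[:,:,2]>120),14,"stick")
tr=roi(145,260,105,212)
box(tr&(hsv[:,:,0]<22)&(hsv[:,:,1]>110)&(hsv[:,:,2]>70),16,"tray rim")
g=c.sum(2)
print(np.percentile(g[180:230,135:185],[5,50,95]))
box(roi(165,240,125,198)&(g>170)&(hsv[:,:,1]<90),12,"stone")
box(roi(135,210,210,275)&(Z>50),71,"scrap")
box(roi(258,288,310,340)&(Z>25)&(Z<50),36,"pot");box(roi(145,170,308,336)&(Z>17)&(Z<45),26,"block")
```

```text
bin plate [328, 137, 87, 97, 4628] z [47.  52.2 57.7] c [ 611.3 -248. ] size [163.1 219.6] ang 63.8
[[477.0, -273.0], [674.0, -370.0], [746.0, -223.0], [549.0, -126.0]]
horns [396, 187, 11, 16, 41] z [ 80.9  92.9 107.9] c [ 581.4 -318.9] size [ 5.8 47.1] ang 63.9
[[559.0, -311.0], [601.0, -332.0], [604.0, -327.0], [562.0, -306.0]]
horns [343, 159, 10, 17, 27] z [ 86.7  96.  108.3] c [ 651.2 -178.7] size [ 3.5 48.5] ang 64.4
[[629.0, -170.0], [672.0, -191.0], [674.0, -188.0], [630.0, -167.0]]
stick [391, 175, 38, 86, 610] z [-0.6 13.3 18.6] c [ 529.7 -364.4] size [ 18.5 255.3] ang 68.5
[[408.0, -326.0], [645.0, -420.0], [652.0, -403.0], [414.0, -309.0]]
tray rim [112, 152, 95, 106, 812] z [-0.3 12.8 19.4] c [551.7 335.8] size [242.7 181.5] ang 28.3
[[402.0, 358.0], [488.0, 198.0], [702.0, 313.0], [616.0, 473.0]]
[167.   187.   289.25]
stone [129, 165, 69, 75, 3528] z [-0.8  4.1  9.7] c [554.8 332.5] size [224.4 156.6] ang 28.3
[[419.0, 348.0], [493.0, 210.0], [691.0, 317.0], [616.0, 455.0]]
stone [176, 165, 22, 43, 484] z [-4.8  0.1  5.2] c [617.5 236. ] size [133.4  52.7] ang 28.3
[[546.0, 228.0], [571.0, 181.0], [689.0, 244.0], [664.0, 291.0]]
stone [125, 213, 14, 27, 199] z [-4.8  0.1  4.3] c [489.4 408.7] size [73.5 36.3] ang 2.6
[[452.0, 425.0], [454.0, 389.0], [527.0, 392.0], [525.0, 428.0]]
scrap [213, 141, 60, 60, 564] z [52.6 70.1 75.4] c [642.2  98.1] size [154.9 156.3] ang 87.7
[[561.0, 24.0], [717.0, 18.0], [723.0, 172.0], [567.0, 179.0]]
pot [315, 262, 21, 20, 329] z [31.3 36.3 40.7] c [ 375.7 -130.1] size [51.2 54.2] ang 1.2
[[350.0, -104.0], [351.0, -158.0], [402.0, -157.0], [401.0, -102.0]]
block [311, 149, 21, 15, 290] z [20.1 24.5 28.8] c [ 694.5 -115.6] size [39.5 55.8] ang 1.1
[[674.0, -88.0], [675.0, -144.0], [715.0, -143.0], [714.0, -87.0]]
```

Run:
```python
from h import *
im=dict(np.load("top0.npz"))
a=im["color"][130:250,325:445,::-1];b=im["color"][145:265,100:220,::-1]
cv2.imwrite("pics/crop1.png",np.hstack([cv2.resize(x,(400,400),interpolation=cv2.INTER_CUBIC) for x in(a,np.clip(b.astype(int)*2,0,255).astype(np.uint8))]))
```

```text
(no output)
```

View pics/crop1.png

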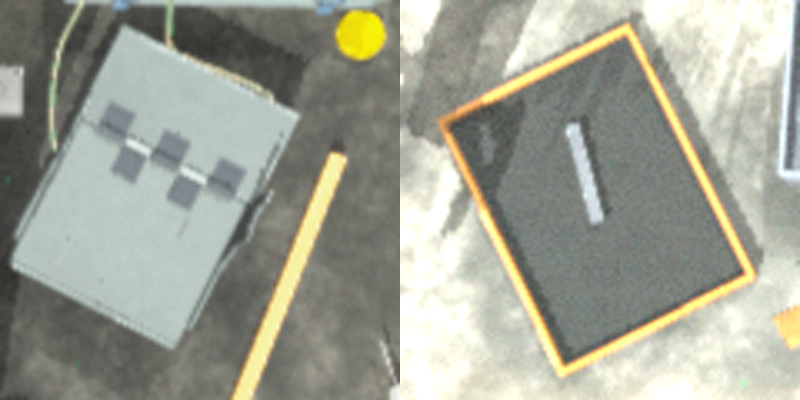

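```bash
cat >> h.py <<'E'
BO=np.array([633.5,-258.5]);BY=np.radians(-26.2);TO=np.array([551.7,335.8]);TY=np.radians(28.3)
def fr(o,a,x,y): return np.array(o)+np.array([[np.cos(a),-np.sin(a)],[np.sin(a),np.cos(a)]])@[x,y]
def binw(x,y): return fr(BO,BY,x,y)
def trw(x,y): return fr(TO,TY,x,y)
def go(*targets):
    "targets (x,y,z[,yaw of tool y in deg]) -> dp (m), twist; all from the present pose"
    s=robot.read_state();M=R.from_quat(s["orientation"]).as_matrix();yaw=np.degrees(np.arctan2(M[1,1],M[0,1]))
    print("now",np.round(s["position"],1),"yaw",round(yaw,1),"F",np.round(s["force"],1),"open",round(s["opening"],1),"q",np.round(s["joint_pos"],2))
    for t in targets:
        d=M.T@(np.array(t[:3],float)-s["position"])/1000
        tw=0 if len(t)<4 else yaw-t[3]
        print(np.round(t,1),"dp",np.round(d,4).tolist(),"twist",round(tw,1))
E
python3 - <<'E'
from h import *
im=dict(np.load("top0.npz"));print(plane(im,[[151.6,182.5],[160.9,211.6],[126,187]],10).round(1))
go((540,340,260,65.2))
E
```

```text
[[613.  358.1  10. ]
 [531.5 328.6  10. ]
 [598.8 429.7  10. ]]
now [283.4 611.9 238. ] yaw 65.1 F [ 0.2 -0.2 -0.6] open 85.4 q [ 1.1   0.26  1.61 -0.    1.27 -0.04]
[540.  340.  260.   65.2] dp [-0.3471, -0.1389, -0.0217] twist -0.1
```

Request:
send_rows --motion '[{"gripper": 0.0854,"dp": [-0.347,-0.139,-0.022],"twist": 0},{"gripper": 0.0854,"dp": [-0.347,-0.139,-0.022],"twist": 0},{"gripper": 0.0854,"dp": [-0.347,-0.139,-0.022],"twist": 0},{"gripper": 0.0854,"dp": [-0.347,-0.139,-0.022],"twist": 0},{"gripper": 0.0854,"dp": [-0.347,-0.139,-0.022],"twist": 0},{"gripper": 0.0854,"dp": [-0.347,-0.139,-0.022],"twist": 0},{"gripper": 0.0854,"dp": [-0.347,-0.139,-0.022],"twist": 0},{"gripper": 0.0854,"dp": [-0.347,-0.139,-0.022],"twist": 0},{"gripper": 0.0854,"dp": [-0.347,-0.139,-0.022],"twist": 0},{"gripper": 0.0854,"dp": [-0.347,-0.139,-0.022],"twist": 0}]'

```text
t: 1.1
position: [540.0, 340.0, 260.7]
orientation: [0.216, 0.976, -0.0, -0.001]
force: [-0.7, 0.3, -0.5]
opening: 85.4
gripper_force: 0.0
```

Run:
```python
from h import *
im=cam("wrist");save(im,"w1.png");np.savez("w1.npz",**im);print(im["K"],np.round(im["view"],2))
go((540,340,260,65.2))
```

```text
[[325.1922621    0.         278.9174704 ]
 [  0.         325.1922621  212.30395581]
 [  0.           0.           1.        ]] [[ 4.2000e-01  9.1000e-01 -0.0000e+00 -5.3580e+02]
 [-8.7000e-01  4.0000e-01 -2.9000e-01  3.7582e+02]
 [-2.6000e-01  1.2000e-01  9.6000e-01 -3.0095e+02]
 [ 0.0000e+00  0.0000e+00  0.0000e+00  1.0000e+00]]
now [539.5 340.7 260.7] yaw 65.1 F [-0.2  0.1  0.4] open 85.5 q [ 0.52  0.18  1.66  0.    1.3  -0.61]
[540.  340.  260.   65.2] dp [-0.0008, -0.0005, 0.0007] twist -0.1
```

View pics/w1.png

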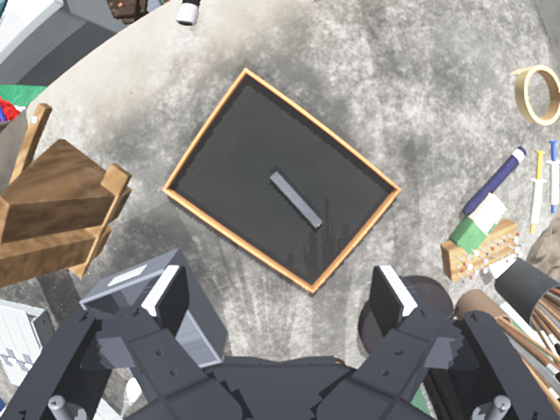

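The wrist view shows the tray, with corners at (247,70), (398,189), (313,292) and (165,188), and a single stone at (296,200).

Run:
```python
from h import *
im=dict(np.load("w1.npz"));hsv=cv2.cvtColor(im["color"],cv2.COLOR_RGB2HSV)
m=np.zeros(hsv.shape[:2],np.uint8);m[160:240,260:335]=1
m&=((hsv[:,:,2]>75)&(hsv[:,:,1]<90)).astype(np.uint8)
k,l,s,_=cv2.connectedComponentsWithStats(m);i=1+np.argmax(s[1:,4]);v,u=np.where(l==i);print(s[i])
for z in(10,12):
  r=cv2.minAreaRect(plane(im,np.c_[u,v],z,True)[:,:2].astype(np.float32));print(r)
c=plane(im,[[247,70],[398,189],[313,292],[165,188]],16,True)[:,:2];print(c.round(1),c.mean(0))
d=c[1]-c[0];print([np.linalg.norm(c[i]-c[i-1]) .round(1)for i in range(4)])
for a in range(4):
  d=c[a]-c[a-1];print(np.degrees(np.arctan2(d[1],d[0])).round(1))
```

```text
[ 260  160   75   80 5399]
((574.941162109375, 349.68426513671875), (94.91118621826172, 101.47029113769531), 64.9178466796875)
((574.4174194335938, 349.7947082519531), (94.4192123413086, 100.94429016113281), 64.9178466796875)
[[407.1 361.3]
 [612.2 470.7]
 [698.4 317.2]
 [488.7 207.4]] [551.59538599 339.16470805]
[np.float64(174.2), np.float64(232.4), np.float64(176.0), np.float64(236.7)]
117.9
28.1
-60.7
-152.4
```

Run:
```python
from h import *
im=dict(np.load("w1.npz"));g=im["color"].astype(int).sum(2)
t=g[160:240,260:335];print(np.percentile(t,[5,50,80,90,95]))
for th in(220,260,300):
  m=np.zeros(g.shape,np.uint8);m[160:240,260:335]=t>th
  k,l,s,_=cv2.connectedComponentsWithStats(m);i=1+np.argmax(s[1:,4]);v,u=np.where(l==i)
  r=cv2.minAreaRect(plane(im,np.c_[u,v],12,True)[:,:2].astype(np.float32));print(th,s[i],r)
c=r[0]
go((574,345,60,110),(574,345,60,-70),(642,98,150,110))
```

```text
[211. 247. 255. 394. 478.]
220 [ 260  160   75   80 5483] ((574.4174194335938, 349.7947082519531), (94.4192123413086, 100.94429016113281), 64.9178466796875)
260 [269 171  54  57 744] ((572.6063842773438, 348.378662109375), (88.25175476074219, 13.428980827331543), 17.0518856048584)
300 [270 171  53  57 697] ((572.7171630859375, 348.46807861328125), (87.31396484375, 12.392248153686523), 16.972108840942383)
now [539.5 340.7 260.7] yaw 65.1 F [-0.2  0.1  0.4] open 85.5 q [ 0.52  0.18  1.66  0.    1.3  -0.61]
[574 345  60 110] dp [-0.0298, 0.0185, 0.2006] twist -44.9
[574 345  60 -70] dp [-0.0298, 0.0185, 0.2006] twist 135.1
[642  98 150 110] dp [-0.1952, -0.1771, 0.1105] twist -44.9
```

Request:
send_rows --motion '[{"gripper": 0.04,"dp": [-0.0275,0.0195,0.05],"twist": -8},{"gripper": 0.04,"dp": [-0.0275,0.0195,0.1],"twist": -16},{"gripper": 0.04,"dp": [-0.0275,0.0195,0.15],"twist": -24},{"gripper": 0.04,"dp": [-0.0275,0.0195,0.18],"twist": -32},{"gripper": 0.04,"dp": [-0.0275,0.0195,0.2],"twist": -42},{"gripper": 0.04,"dp": [-0.0275,0.0195,0.22],"twist": -42},{"gripper": 0.04,"dp": [-0.0275,0.0195,0.235],"twist": -42},{"gripper": 0.04,"dp": [-0.0275,0.0195,0.247],"twist": -42},{"gripper": 0.04,"dp": [-0.0275,0.0195,0.2475],"twist": -42},{"gripper": 0.0,"dp": [-0.0275,0.0195,0.2475],"twist": -42},{"gripper": 0.0,"dp": [-0.0275,0.0195,0.2475],"twist": -42},{"gripper": 0.0,"dp": [-0.0275,0.0195,0.2475],"twist": -42},{"gripper": 0.0,"dp": [-0.0275,0.0195,0.2475],"twist": -42},{"gripper": 0.0,"dp": [-0.0275,0.0195,0.2475],"twist": -42},{"gripper": 0.0,"dp": [-0.0275,0.0195,0.2475],"twist": -42},{"gripper": 0.0,"dp": [-0.0275,0.0195,0.2475],"twist": -42}]' --newtons 60

```text
t: 2.75
position: [574.4, 347.2, 15.4]
orientation: [-0.149, 0.989, 0.001, 0.001]
force: [0.2, -0.3, 5.9]
opening: 9.1
gripper_force: 60.1
```

Run:
```python
from h import *
go((573,347,160,107),(642,98,160,107),(642,98,90,107))
```

```text
now [574.4 347.2  15.4] yaw 107.1 F [ 0.2 -0.3  5.9] open 9.1 q [ 0.51  0.46  1.78  0.    0.89 -1.36]
[573 347 160 107] dp [0.0011, 0.0003, -0.1446] twist 0.1
[642  98 160 107] dp [0.0085, -0.258, -0.1448] twist 0.1
[642  98  90 107] dp [0.0086, -0.258, -0.0748] twist 0.1
```

Request:
send_rows --motion '[{"gripper": 0.0,"dp": [0.0,0.0,-0.05],"twist": 0},{"gripper": 0.0,"dp": [0.0,0.0,-0.1],"twist": 0},{"gripper": 0.0,"dp": [0.0,0.0,-0.145],"twist": 0},{"gripper": 0.0,"dp": [0.0,0.0,-0.145],"twist": 0},{"gripper": 0.0,"dp": [0.0,0.0,-0.145],"twist": 0}]'

```text
t: 3.25
position: [574.4, 347.1, 161.1]
orientation: [-0.149, 0.989, 0.001, 0.002]
force: [0.2, 0.0, -1.6]
opening: 9.2
gripper_force: 59.3
```

Run:
```python
from h import *
im=cam("wrist");save(im,"w2.png")
go((642,98,160,107))
```

```text
now [573.  346.3 158.6] yaw 107.1 F [-0.  -0.7 -0.6] open 9.2 q [ 0.51  0.31  1.7  -0.    1.13 -1.36]
[642  98 160 107] dp [0.0073, -0.2576, -0.0013] twist 0.1
```

View pics/w2.png

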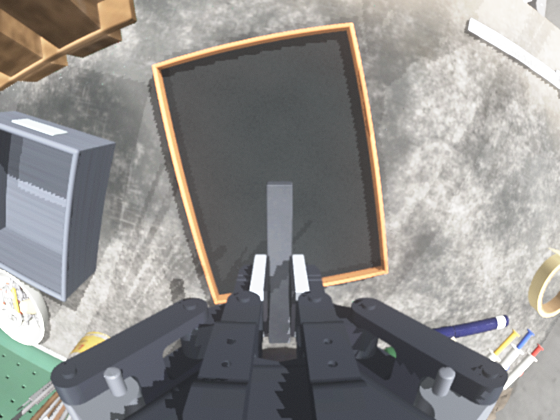

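The stone (268–292, rows 183–340) is held square in the jaws. Next it goes to the scrap bin.

Request:
send_rows --motion '[{"gripper": 0.0,"dp": [0.007,-0.05,0.0],"twist": 0},{"gripper": 0.0,"dp": [0.007,-0.1,0.0],"twist": 0},{"gripper": 0.0,"dp": [0.007,-0.15,0.0],"twist": 0},{"gripper": 0.0,"dp": [0.007,-0.2,0.0],"twist": 0},{"gripper": 0.0,"dp": [0.007,-0.257,0.0],"twist": 0},{"gripper": 0.0,"dp": [0.007,-0.257,0.0],"twist": 0},{"gripper": 0.0,"dp": [0.007,-0.257,0.04],"twist": 0},{"gripper": 0.0,"dp": [0.007,-0.257,0.08],"twist": 0},{"gripper": 0.0,"dp": [0.007,-0.257,0.11],"twist": 0},{"gripper": 0.0,"dp": [0.007,-0.257,0.11],"twist": 0},{"gripper": 0.035,"dp": [0.007,-0.257,0.11],"twist": 0},{"gripper": 0.035,"dp": [0.007,-0.257,0.11],"twist": 0},{"gripper": 0.035,"dp": [0.007,-0.257,0.11],"twist": 0},{"gripper": 0.035,"dp": [0.007,-0.257,0.11],"twist": 0},{"gripper": 0.035,"dp": [0.007,-0.257,0.06],"twist": 0},{"gripper": 0.035,"dp": [0.007,-0.257,0.01],"twist": 0},{"gripper": 0.035,"dp": [0.007,-0.257,-0.04],"twist": 0},{"gripper": 0.035,"dp": [0.007,-0.257,-0.06],"twist": 0},{"gripper": 0.035,"dp": [0.007,-0.257,-0.06],"twist": 0}]'

```text
t: 5.2
position: [645.9, 99.4, 226.3]
orientation: [-0.149, 0.989, -0.0, 0.006]
force: [1.0, 0.4, 0.3]
opening: 35.0
gripper_force: 0.0
```

Run:
```python
from h import *
im=cam("scene");save(im,"s2.png",(180,240,260,330),6)
go((437,-328,220,-111.5),(437,-328,60,-111.5),binw(-60,0).tolist()+[300])
```

```text
now [644.2  99.2 222.8] yaw 107.1 F [ 0.5 -0.7 -0.7] open 35.0 q [ 0.11  0.23  1.68  0.    1.23 -1.76]
[ 437.  -328.   220.  -111.5] dp [0.3239, -0.3472, 0.001] twist 218.6
[ 437.  -328.    60.  -111.5] dp [0.325, -0.347, 0.161] twist 218.6
[ 579.7 -232.   300. ] dp [0.1588, -0.2976, -0.0779] twist 0
```

View pics/s2.png

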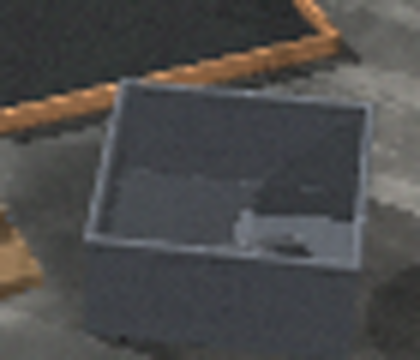

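Request:
send_rows --motion '[{"gripper": 0.035,"dp": [0.03,-0.033,0.0],"twist": 8},{"gripper": 0.035,"dp": [0.06,-0.065,0.0],"twist": 16},{"gripper": 0.035,"dp": [0.09,-0.097,0.0],"twist": 24},{"gripper": 0.035,"dp": [0.12,-0.13,0.0],"twist": 32},{"gripper": 0.035,"dp": [0.15,-0.162,0.0],"twist": 40},{"gripper": 0.035,"dp": [0.18,-0.194,0.0],"twist": 48},{"gripper": 0.035,"dp": [0.21,-0.227,0.0],"twist": 56},{"gripper": 0.035,"dp": [0.24,-0.26,0.0],"twist": 64},{"gripper": 0.035,"dp": [0.27,-0.29,0.0],"twist": 72},{"gripper": 0.035,"dp": [0.3,-0.32,0.0],"twist": 80},{"gripper": 0.035,"dp": [0.324,-0.347,0.0],"twist": 88},{"gripper": 0.035,"dp": [0.324,-0.347,0.0],"twist": 96},{"gripper": 0.035,"dp": [0.324,-0.347,0.0],"twist": 104},{"gripper": 0.035,"dp": [0.324,-0.347,0.0],"twist": 112},{"gripper": 0.035,"dp": [0.324,-0.347,0.0],"twist": 120},{"gripper": 0.035,"dp": [0.324,-0.347,0.0],"twist": 128},{"gripper": 0.035,"dp": [0.324,-0.347,0.0],"twist": 136},{"gripper": 0.035,"dp": [0.324,-0.347,0.0],"twist": 144},{"gripper": 0.035,"dp": [0.324,-0.347,0.0],"twist": 152},{"gripper": 0.035,"dp": [0.324,-0.347,0.0],"twist": 160}]'

```text
t: 7.25
position: [433.9, -327.1, 216.4]
orientation: [0.949, 0.316, -0.001, -0.002]
force: [0.3, -0.2, -0.5]
opening: 34.9
gripper_force: 0.0
```

Request:
send_rows --motion '[{"gripper": 0.035,"dp": [0,0,0.0],"twist": 8},{"gripper": 0.035,"dp": [0,0,0.0],"twist": 16},{"gripper": 0.035,"dp": [0,0,0.0],"twist": 24},{"gripper": 0.035,"dp": [0,0,0.0],"twist": 32},{"gripper": 0.035,"dp": [0,0,0.0],"twist": 40},{"gripper": 0.035,"dp": [0,0,0.0],"twist": 48},{"gripper": 0.035,"dp": [0,0,0.0],"twist": 56},{"gripper": 0.035,"dp": [0,0,0.0],"twist": 58.6},{"gripper": 0.035,"dp": [0,0,0.0],"twist": 58.6},{"gripper": 0.035,"dp": [0,0,0.0],"twist": 58.6}]'

```text
t: 8.25
position: [434.3, -327.5, 217.3]
orientation: [0.983, -0.186, -0.001, -0.001]
force: [0.4, -0.1, -0.0]
opening: 35.0
gripper_force: 0.0
```

Run:
```python
from h import *
im=cam("wrist");save(im,"w3.png");np.savez("w3.npz",**im)
go((437,-328,80,-111.5),(437,-328,10,-111.5))
hsv=cv2.cvtColor(im["color"],cv2.COLOR_RGB2HSV)
m=((hsv[:,:,0]>15)&(hsv[:,:,0]<35)&(hsv[:,:,1]>60)&(hsv[:,:,2]>120)).astype(np.uint8)
k,l,s,_=cv2.connectedComponentsWithStats(m)
for i in np.argsort(-s[1:,4])[:3]+1:
  v,u=np.where(l==i);r=cv2.minAreaRect(plane(im,np.c_[u,v],14,True)[:,:2].astype(np.float32));print(s[i],np.round(cv2.boxPoints(r)).tolist(),r)
```

```text
now [ 434.5 -327.6  217.6] yaw -111.4 F [-0.7  0.5  0.5] open 34.8 q [-0.69  0.03  1.91 -0.    1.2   1.25]
[ 437.  -328.    80.  -111.5] dp [0.0027, -0.0005, 0.1376] twist 0.1
[ 437.  -328.    10.  -111.5] dp [0.0028, -0.0004, 0.2076] twist 0.1
[124 275  41  34 921] [[354.0, -82.0], [356.0, -146.0], [397.0, -145.0], [396.0, -81.0]] ((375.8782043457031, -113.40142822265625), (41.929298400878906, 63.59341812133789), 1.1704713106155396)
[  0 222  18  28 232] [[496.0, 76.0], [514.0, 47.0], [542.0, 63.0], [524.0, 93.0]] ((519.0449829101562, 69.64646911621094), (32.891761779785156, 34.16081237792969), 30.903270721435547)
[ 79 313  23  26 232] [[317.0, 38.0], [353.0, -26.0], [369.0, -17.0], [334.0, 47.0]] ((343.41497802734375, 10.390880584716797), (18.37830924987793, 73.88729858398438), 29.008153915405273)
```

View pics/w3.png

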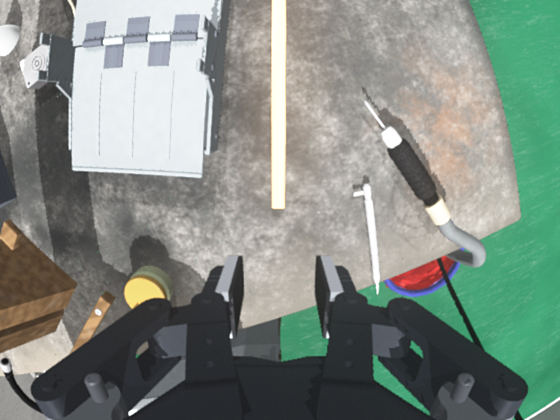

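The wrist view shows the stick's near end at (279,209), the bin tab corners at (73,170) and (202,177), and the pot at (145,290). I'll use these to refine the poses.

Run:
```python
from h import *
im=dict(np.load("w3.npz"))
print("stick end",plane(im,[[279,208.5],[279,110],[279.5,5]],14,True).round(1))
c=plane(im,[[73,170],[202,177]],51,True);print("tab corners",c.round(1),"expect",binw(-134,75),binw(-134,-75))
d=c[0]-c[1];print(np.linalg.norm(d),np.degrees(np.arctan2(d[1],d[0]))-90)
# pairs of cheek horn tops (right cheek near px col 212-222)
g=im["color"][60:190,190:235,::-1];cv2.imwrite("pics/ck.png",cv2.resize(g,None,fx=4,fy=4,interpolation=cv2.INTER_CUBIC))
```

```text
stick end [[ 411.8 -318.6   14. ]
 [ 509.6 -356.8   14. ]
 [ 615.7 -398.8   14. ]]
tab corners [[ 543.6 -131.2   51. ]
 [ 477.9 -265.3   51. ]] expect [ 546.38031742 -132.043838  ] [ 480.1544395  -266.63259345]
149.29150132994548 -26.10022886903557
```

Request:
send_rows --motion '[{"gripper": 0.035,"dp": [0.0,0.0,0.05],"twist": 0},{"gripper": 0.035,"dp": [0.0,0.0,0.1],"twist": 0},{"gripper": 0.035,"dp": [0.0,0.0,0.15],"twist": 0},{"gripper": 0.035,"dp": [0.0,0.0,0.18],"twist": 0},{"gripper": 0.035,"dp": [0.0,0.0,0.195],"twist": 0},{"gripper": 0.035,"dp": [0.0,0.0,0.206],"twist": 0},{"gripper": 0.035,"dp": [0.0,0.0,0.206],"twist": 0},{"gripper": 0.0,"dp": [0.0,0.0,0.206],"twist": 0},{"gripper": 0.0,"dp": [0.0,0.0,0.206],"twist": 0},{"gripper": 0.0,"dp": [0.0,0.0,0.206],"twist": 0},{"gripper": 0.0,"dp": [0.0,0.0,0.206],"twist": 0},{"gripper": 0.0,"dp": [0.0,0.0,0.206],"twist": 0},{"gripper": 0.0,"dp": [0.0,0.0,0.206],"twist": 0}]' --newtons 100

```text
t: 9.6
position: [436.7, -329.4, 15.1]
orientation: [0.983, -0.186, 0.002, 0.001]
force: [-1.3, 0.3, 6.6]
opening: 9.9
gripper_force: 98.7
```

```bash
sed -i 's/633.5,-258.5/632.2,-258.0/' h.py
python3 - <<'E'
from h import *
b=lambda x,z:binw(x,-130).tolist()+[z,-26.2]
go((435,-328,140),b(-165,140),b(-165,33),b(-126,33),b(-126,50))
E
```

```text
now [ 436.7 -329.4   15.1] yaw -111.4 F [-1.3  0.3  6.6] open 9.9 q [-0.69  0.27  2.06 -0.    0.81  1.25]
[ 435 -328  140] dp [-0.0015, -0.0005, -0.1249] twist 0
[ 426.8 -301.8  140.   -26.2] dp [-0.0188, -0.0219, -0.125] twist -85.2
[ 426.8 -301.8   33.   -26.2] dp [-0.0192, -0.022, -0.018] twist -85.2
[ 461.7 -319.    33.   -26.2] dp [0.0196, -0.0188, -0.0179] twist -85.2
[ 461.7 -319.    50.   -26.2] dp [0.0197, -0.0188, -0.0349] twist -85.2
```

Request:
send_rows --motion '[{"gripper": 0.0,"dp": [0.0,0.0,-0.04],"twist": 0},{"gripper": 0.0,"dp": [0.0,0.0,-0.08],"twist": 0},{"gripper": 0.0,"dp": [0.0,0.0,-0.125],"twist": 0},{"gripper": 0.0,"dp": [0.0,0.0,-0.14],"twist": 0},{"gripper": 0.0,"dp": [-0.019,-0.022,-0.14],"twist": -8},{"gripper": 0.0,"dp": [-0.019,-0.022,-0.14],"twist": -16},{"gripper": 0.0,"dp": [-0.019,-0.022,-0.14],"twist": -24},{"gripper": 0.0,"dp": [-0.019,-0.022,-0.14],"twist": -32},{"gripper": 0.0,"dp": [-0.019,-0.022,-0.14],"twist": -40},{"gripper": 0.0,"dp": [-0.019,-0.022,-0.14],"twist": -48},{"gripper": 0.0,"dp": [-0.019,-0.022,-0.14],"twist": -56},{"gripper": 0.0,"dp": [-0.019,-0.022,-0.14],"twist": -64},{"gripper": 0.0,"dp": [-0.019,-0.022,-0.14],"twist": -72},{"gripper": 0.0,"dp": [-0.019,-0.022,-0.14],"twist": -80},{"gripper": 0.0,"dp": [-0.019,-0.022,-0.14],"twist": -85.2},{"gripper": 0.0,"dp": [-0.019,-0.022,-0.14],"twist": -85.2},{"gripper": 0.0,"dp": [-0.019,-0.022,-0.14],"twist": -85.2}]'

```text
t: 11.3
position: [425.2, -300.5, 152.5]
orientation: [0.85, 0.527, -0.0, -0.0]
force: [0.7, -0.7, -0.6]
opening: 10.1
gripper_force: 98.2
```

Run:
```python
from h import *
im=cam("wrist");save(im,"w4.png");np.savez("w4.npz",**im)
b=lambda x,z:binw(x,-130).tolist()+[z,-26.2]
go(b(-165,38),b(-126,38),b(-126,55))
```

```text
now [ 425.2 -300.6  152.6] yaw -26.4 F [0.  0.  0.3] open 10.3 q [-0.66  0.05  2.02 -0.    1.07 -0.2 ]
[ 426.8 -301.8   38.   -26.2] dp [-0.0004, 0.0019, 0.1146] twist -0.2
[ 461.7 -319.    38.   -26.2] dp [-0.0003, 0.0409, 0.1146] twist -0.2
[ 461.7 -319.    55.   -26.2] dp [-0.0003, 0.0409, 0.0976] twist -0.2
```

View pics/w4.png

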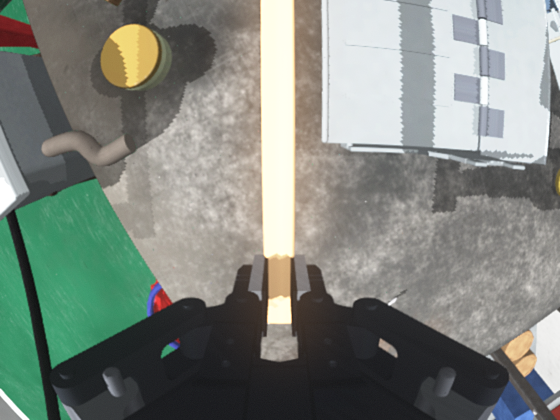

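Request:
send_rows --motion '[{"gripper": 0.0,"dp": [0.0,0.002,0.05],"twist": 0},{"gripper": 0.0,"dp": [0.0,0.002,0.09],"twist": 0},{"gripper": 0.0,"dp": [0.0,0.002,0.1146],"twist": 0},{"gripper": 0.0,"dp": [0.0,0.002,0.1146],"twist": 0},{"gripper": 0.0,"dp": [0.0,0.002,0.1146],"twist": 0},{"gripper": 0.0,"dp": [0.0,0.02,0.1146],"twist": 0},{"gripper": 0.0,"dp": [0.0,0.034,0.1146],"twist": 0},{"gripper": 0.0,"dp": [0.0,0.041,0.1146],"twist": 0},{"gripper": 0.0,"dp": [0.0,0.041,0.1146],"twist": 0},{"gripper": 0.0,"dp": [0.0,0.041,0.107],"twist": 0},{"gripper": 0.0,"dp": [0.0,0.041,0.0996],"twist": 0},{"gripper": 0.0,"dp": [0.0,0.045,0.09],"twist": 0},{"gripper": 0.0,"dp": [0.0,0.049,0.0786],"twist": 0},{"gripper": 0.0,"dp": [0.0,0.053,0.0686],"twist": 0},{"gripper": 0.0,"dp": [0.0,0.057,0.0586],"twist": 0},{"gripper": 0.0,"dp": [0.0,0.057,0.0586],"twist": 0}]'

```text
t: 12.95
position: [478.5, -327.2, 96.7]
orientation: [0.849, 0.528, 0.001, 0.002]
force: [-1.3, -0.7, -1.5]
opening: 10.1
gripper_force: 98.2
```

```bash
cat >> h.py <<'E'
def tobin(P):
    c,s=np.cos(BY),np.sin(BY);d=P[...,:2]-BO
    return np.stack([c*d[...,0]+s*d[...,1],-s*d[...,0]+c*d[...,1],P[...,2]],-1)
def flap(n="scene"):
    Q=tobin(cloud(cam(n))).reshape(-1,3);m=(abs(Q[:,1])<65)&(Q[:,0]>-150)&(Q[:,0]<30)&(Q[:,2]<230)
    Q=Q[m]
    for x in range(-145,30,10):
        z=Q[(abs(Q[:,0]-x)<5),2]
        if len(z): print(x,np.percentile(z,[5,50,95]).round(),end="; ")
    print()
E
python3 - <<'E'
from h import *
flap("top")
b=lambda x,z:binw(x,-130).tolist()+[z,-26.2]
go(b(-110,94),b(-94,112),b(-76.5,124),b(-58,132),b(-42,135),b(-18,132),b(-18,107))
E
```

```text
-145 [-5.  0.  5.]; -135 [-4.  0.  5.]; -125 [ -4.   0. 110.]; -115 [ -3.  16. 109.]; -105 [ 15. 100. 105.]; -95 [91. 96. 99.]; -85 [87. 91. 95.]; -75 [82. 86. 90.]; -65 [77. 82. 87.]; -55 [73. 78. 83.]; -45 [68. 73. 77.]; -35 [64. 68. 73.]; -25 [59. 64. 68.]; -15 [55. 59. 64.]; -5 [51. 56. 61.]; 5 [50. 56. 60.]; 15 [49. 54. 59.]; 25 [50. 54. 58.]; 
now [ 477.7 -326.7   95.6] yaw -26.3 F [-0.9 -0.2 -1.6] open 10.7 q [-0.64  0.21  1.95 -0.    0.98 -0.18]
[ 476.1 -326.1   94.   -26.2] dp [-0.0001, -0.0018, 0.0016] twist -0.1
[ 490.5 -333.1  112.   -26.2] dp [-0.0001, 0.0143, -0.0164] twist -0.1
[ 506.2 -340.9  124.   -26.2] dp [-0.0001, 0.0318, -0.0283] twist -0.1
[ 522.8 -349.   132.   -26.2] dp [-0.0001, 0.0504, -0.0363] twist -0.1
[ 537.1 -356.1  135.   -26.2] dp [-0.0001, 0.0664, -0.0392] twist -0.1
[ 558.7 -366.7  132.   -26.2] dp [-0.0001, 0.0904, -0.0362] twist -0.1
[ 558.7 -366.7  107.   -26.2] dp [-0.0001, 0.0903, -0.0112] twist -0.1
```

The flap is rising on the stick, so I'll carry on along the arc.

Request:
send_rows --motion '[{"gripper": 0.0,"dp": [0.0,0.007,-0.008],"twist": 0},{"gripper": 0.0,"dp": [0.0,0.014,-0.0164],"twist": 0},{"gripper": 0.0,"dp": [0.0,0.023,-0.023],"twist": 0},{"gripper": 0.0,"dp": [0.0,0.032,-0.0285],"twist": 0},{"gripper": 0.0,"dp": [0.0,0.041,-0.033],"twist": 0},{"gripper": 0.0,"dp": [0.0,0.05,-0.037],"twist": 0},{"gripper": 0.0,"dp": [0.0,0.058,-0.039],"twist": 0},{"gripper": 0.0,"dp": [0.0,0.066,-0.04],"twist": 0},{"gripper": 0.0,"dp": [0.0,0.074,-0.04],"twist": 0},{"gripper": 0.0,"dp": [0.0,0.082,-0.04],"twist": 0},{"gripper": 0.0,"dp": [0.0,0.09,-0.038],"twist": 0},{"gripper": 0.0,"dp": [0.0,0.09,-0.038],"twist": 0}]'

```text
t: 14.2
position: [558.1, -366.1, 131.7]
orientation: [0.849, 0.528, 0.0, 0.0]
force: [-0.9, 0.4, -0.7]
opening: 10.4
gripper_force: 98.3
```

Run:
```python
from h import *
im=cam("scene");save(im,"s3.png",(220,350,210,370),5)
b=lambda x,z:binw(x,-130).tolist()+[z,-26.2]
go(b(-18,132),b(-18,107))
```

```text
now [ 557.5 -365.8  131.6] yaw -26.2 F [-0.2  0.3 -0.4] open 10.3 q [-0.62  0.33  1.72 -0.    1.09 -0.16]
[ 558.7 -366.7  132.   -26.2] dp [-0.0003, 0.0015, -0.0004] twist -0.0
[ 558.7 -366.7  107.   -26.2] dp [-0.0003, 0.0015, 0.0246] twist -0.0
```

View pics/s3.png

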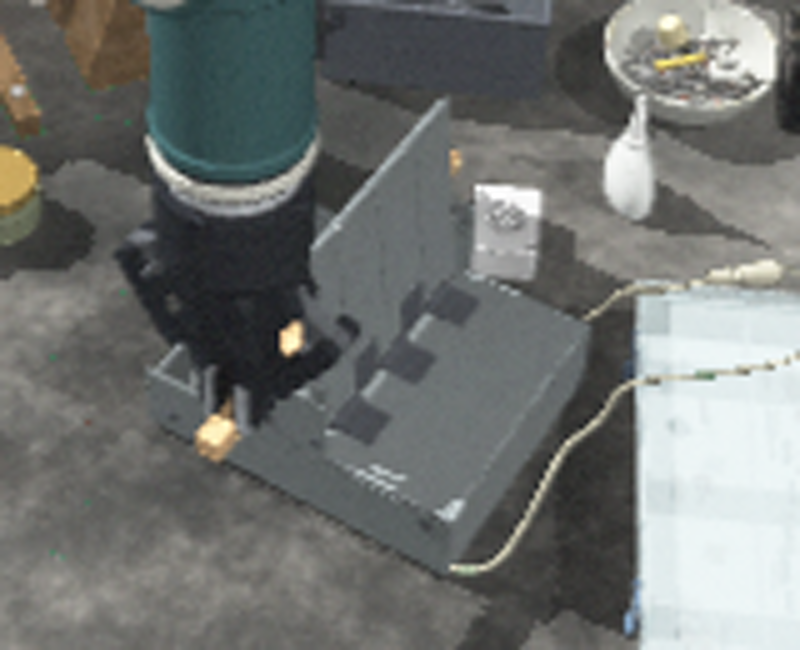

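The flap stands at about 1.4 rad, with the stick end visible past the left cheek at (455,160). Lowering it into the notches.

Request:
send_rows --motion '[{"gripper": 0.0,"dp": [0.0,0.001,0.006],"twist": 0},{"gripper": 0.0,"dp": [0.0,0.001,0.012],"twist": 0},{"gripper": 0.0,"dp": [0.0,0.001,0.018],"twist": 0},{"gripper": 0.0,"dp": [0.0,0.001,0.022],"twist": 0},{"gripper": 0.0,"dp": [0.0,0.001,0.0245],"twist": 0},{"gripper": 0.0,"dp": [0.0,0.001,0.0255],"twist": 0},{"gripper": 0.0,"dp": [0.0,0.001,0.0255],"twist": 0}]'

```text
t: 14.95
position: [557.9, -366.0, 106.9]
orientation: [0.849, 0.528, -0.0, -0.0]
force: [-2.3, 1.4, 1.1]
opening: 10.4
gripper_force: 98.6
```

Run:
```python
from h import *
b=lambda x,z:binw(x,-130).tolist()+[z,-26.2]
go(b(-18,107));
Q=tobin(cloud(cam("top")));im=cam("top");hsv=cv2.cvtColor(im["color"],cv2.COLOR_RGB2HSV)
m=(hsv[:,:,0]>12)&(hsv[:,:,0]<35)&(hsv[:,:,1]>60)&(hsv[:,:,2]>110)&(abs(Q[...,0]+20)<60)&(abs(Q[...,1])<170)
q=Q[m];print(m.sum(),[ (y,np.median(q[abs(q[:,1]-y)<8],0).round(1).tolist()) for y in range(-150,100,20) if (abs(q[:,1]-y)<8).sum()>2])
```

```text
now [ 557.9 -366.   106.9] yaw -26.3 F [-2.3  1.4  1.1] open 10.4 q [-0.62  0.35  1.74  0.    1.05 -0.16]
[ 558.7 -366.7  107.   -26.2] dp [-0.0003, 0.0009, -0.0001] twist -0.1
583 [(-130, [-4.2, -128.2, -0.2]), (-110, [-16.0, -109.9, 105.8]), (-90, [-18.4, -90.5, 105.5]), (-70, [-18.3, -70.5, 105.4]), (-50, [-18.3, -50.5, 105.3]), (-30, [-18.1, -30.2, 104.9]), (-10, [-18.9, -9.9, 105.7]), (10, [-17.8, 9.7, 106.4]), (30, [-17.6, 30.5, 104.2]), (50, [-18.4, 49.7, 106.1]), (70, [-18.1, 70.1, 106.2]), (90, [-18.1, 88.2, 104.0])]
```

The stick is level at x −18 with its top at z 105.5, so it is seated. Releasing.

Request:
send_rows --motion '[{"gripper": 0.04,"dp": [0.0,0.0,0.0],"twist": 0},{"gripper": 0.04,"dp": [0.0,0.0,0.0],"twist": 0},{"gripper": 0.04,"dp": [0.0,0.0,0.0],"twist": 0},{"gripper": 0.04,"dp": [0.0,0.0,0.0],"twist": 0},{"gripper": 0.04,"dp": [0.0,0.0,-0.015],"twist": 0},{"gripper": 0.04,"dp": [0.0,0.0,-0.04],"twist": 0},{"gripper": 0.04,"dp": [0.0,0.0,-0.08],"twist": 0},{"gripper": 0.04,"dp": [0.0,0.0,-0.13],"twist": 0},{"gripper": 0.04,"dp": [0.0,0.0,-0.18],"twist": 0},{"gripper": 0.04,"dp": [0.0,0.0,-0.18],"twist": 0},{"gripper": 0.04,"dp": [0.0,0.0,-0.18],"twist": 0},{"gripper": 0.04,"dp": [0.0,0.0,-0.18],"twist": 0}]'

```text
t: 16.25
position: [557.7, -365.8, 286.3]
orientation: [0.849, 0.528, -0.0, -0.0]
force: [-0.3, -0.5, 0.1]
opening: 40.1
gripper_force: 0.0
```

Run:
```python
from h import *
flap("scene")
go(binw(-160,0).tolist()+[290,63.8])
```

```text
-145 [-4. -1.  3.]; -135 [-3. -0.  4.]; -115 [ 8. 25. 40.]; -105 [ 5. 10. 39.]; -95 [ 6. 14. 22.]; -85 [ 6. 18. 22.]; -75 [14. 20. 22.]; -55 [5. 6. 8.]; -35 [160. 173. 183.]; -25 [121. 142. 161.]; -15 [ 79. 101. 122.]; -5 [54. 64. 81.]; 5 [51. 54. 57.]; 15 [50. 53. 57.]; 25 [50. 53. 56.]; 
now [ 557.4 -365.6  285.1] yaw -26.3 F [0.5 0.1 0.5] open 40.1 q [-0.62  0.23  1.57  0.    1.35 -0.16]
[ 488.6 -187.4  290.    63.8] dp [0.1294, -0.1405, -0.0044] twist -90.1
```

Request:
send_rows --motion '[{"gripper": 0.04,"dp": [0.02,-0.03,0.0],"twist": -8},{"gripper": 0.04,"dp": [0.04,-0.06,0.0],"twist": -16},{"gripper": 0.04,"dp": [0.06,-0.08,0.0],"twist": -24},{"gripper": 0.04,"dp": [0.08,-0.1,0.0],"twist": -32},{"gripper": 0.04,"dp": [0.1,-0.12,0.0],"twist": -40},{"gripper": 0.04,"dp": [0.13,-0.14,0.0],"twist": -48},{"gripper": 0.04,"dp": [0.13,-0.14,0.02],"twist": -56},{"gripper": 0.04,"dp": [0.13,-0.14,0.04],"twist": -64},{"gripper": 0.04,"dp": [0.13,-0.14,0.06],"twist": -72},{"gripper": 0.04,"dp": [0.13,-0.14,0.08],"twist": -80},{"gripper": 0.04,"dp": [0.13,-0.14,0.08],"twist": -88},{"gripper": 0.04,"dp": [0.13,-0.14,0.08],"twist": -90},{"gripper": 0.04,"dp": [0.13,-0.14,0.08],"twist": -90},{"gripper": 0.04,"dp": [0.13,-0.14,0.08],"twist": -90}]'

```text
t: 17.7
position: [489.3, -187.3, 205.4]
orientation: [0.228, 0.974, 0.0, -0.001]
force: [0.1, 0.0, -0.3]
opening: 39.9
gripper_force: 0.0
```

Run:
```python
from h import *
im=cam("wrist");save(im,"w5.png");np.savez("w5.npz",**im)
go()
```

```text
now [ 489.6 -187.4  205.7] yaw 63.7 F [ 0.4 -0.1  0.7] open 40.2 q [-0.41  0.    1.96 -0.    1.18 -1.52]
```

View pics/w5.png

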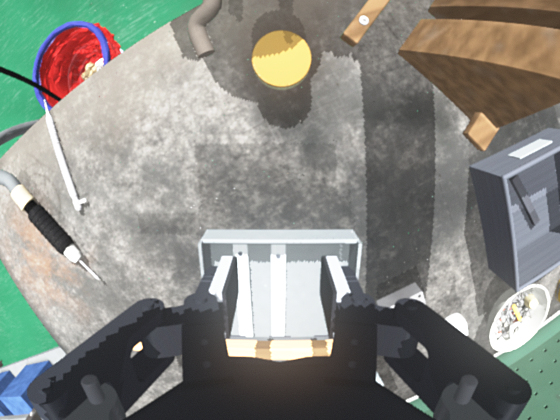

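The wrist view shows the worn stone in the scrap bin at (525,200) and two bars in the stock bin, at columns ~240 and ~278 with front ends near row 246. There is no third bar.

Run:
```python
from h import *
im=dict(np.load("w5.npz"));g=im["color"].astype(int).sum(2)
for r in(250,256,262): print(r,g[r,226:300:2].tolist())
for c in(237,240,243,275,278,281): print(c,g[234:262,c].tolist())
print(tobin(plane(im,[[203,231],[360,231]],39,True)).round(1))
```

```text
250 [460, 464, 461, 535, 694, 691, 689, 685, 692, 691, 683, 506, 478, 484, 484, 484, 482, 487, 488, 489, 488, 489, 529, 689, 694, 690, 688, 692, 688, 691, 510, 482, 477, 480, 479, 478, 476]
256 [757, 756, 755, 656, 475, 749, 765, 762, 765, 765, 765, 592, 485, 495, 492, 495, 495, 492, 498, 499, 497, 492, 682, 765, 765, 668, 527, 735, 765, 765, 600, 489, 492, 486, 486, 486, 487]
262 [758, 759, 756, 320, 279, 256, 765, 765, 765, 765, 765, 705, 694, 718, 720, 707, 587, 694, 641, 639, 699, 680, 711, 765, 765, 765, 765, 765, 765, 765, 610, 650, 644, 715, 691, 647, 716]
237 [679, 683, 686, 676, 681, 723, 757, 757, 715, 609, 618, 681, 690, 688, 692, 692, 695, 697, 673, 708, 765, 765, 765, 765, 765, 757, 741, 732]
240 [679, 679, 683, 680, 691, 729, 756, 757, 718, 611, 612, 679, 688, 686, 688, 690, 685, 588, 424, 340, 371, 564, 762, 765, 765, 765, 765, 765]
243 [677, 680, 683, 679, 685, 724, 756, 757, 718, 614, 615, 683, 693, 688, 691, 690, 692, 693, 701, 743, 765, 765, 765, 765, 765, 765, 765, 765]
275 [685, 680, 683, 679, 686, 724, 756, 759, 729, 630, 603, 687, 698, 692, 695, 692, 695, 695, 696, 692, 698, 749, 765, 765, 765, 765, 765, 765]
278 [681, 682, 677, 677, 683, 722, 756, 761, 730, 630, 598, 677, 690, 688, 689, 688, 688, 694, 690, 663, 582, 531, 527, 563, 710, 765, 765, 765]
281 [682, 679, 681, 677, 682, 723, 756, 760, 730, 627, 600, 679, 697, 693, 691, 694, 694, 693, 694, 692, 709, 761, 765, 765, 765, 765, 765, 765]
[[-122.8  -75.9   39. ]
 [-122.5   82.1   39. ]]
```

Run:
```python
from h import *
im=dict(np.load("w5.npz"))
print("face bottom",tobin(plane(im,[[203,231],[360,231]],0,True)).round(1),"lip top",tobin(plane(im,[[203,241],[360,241]],39,True)).round(1))
print("bars",tobin(plane(im,[[232.3,250],[248,250],[270.5,250],[286,250]],20,True)).round(1))
Q=tobin(cloud(cam("top")));m=(abs(Q[...,2]-19)<5)&(Q[...,0]>-107)&(Q[...,0]<-80)&(abs(Q[...,1])<70);q=Q[m]
print(np.histogram(q[:,1],bins=np.arange(-72,73,6)))
go(binw(-91,0).tolist()+[80,63.8],binw(-91,0).tolist()+[21,63.8])
```

```text
face bottom [[-108.6  -85.7    0. ]
 [-108.3   92.6    0. ]] lip top [[-111.9  -76.7   39. ]
 [-111.7   83.    39. ]]
bars [[-94.2 -49.9  20. ]
 [-94.4 -32.8  20. ]
 [-94.5  -8.6  20. ]
 [-94.4   8.   20. ]]
(array([0, 0, 0, 0, 0, 0, 0, 0, 0, 0, 0, 0, 0, 0, 0, 0, 0, 2, 2, 0, 1, 1,
       1, 0]), array([-72, -66, -60, -54, -48, -42, -36, -30, -24, -18, -12,  -6,   0,
         6,  12,  18,  24,  30,  36,  42,  48,  54,  60,  66,  72]))
now [ 489.8 -187.5  206.1] yaw 63.7 F [-0.3  0.2  0.8] open 40.0 q [-0.41  0.    1.96 -0.    1.18 -1.52]
[ 550.5 -217.8   80.    63.8] dp [-0.0681, -0.0002, 0.126] twist -0.1
[ 550.5 -217.8   21.    63.8] dp [-0.0681, -0.0002, 0.185] twist -0.1
```

Request:
send_rows --motion '[{"gripper": 0.026,"dp": [-0.04,0.0,0.0],"twist": 0},{"gripper": 0.026,"dp": [-0.066,0.0,0.03],"twist": 0},{"gripper": 0.026,"dp": [-0.066,0.0,0.07],"twist": 0},{"gripper": 0.026,"dp": [-0.066,0.0,0.11],"twist": 0},{"gripper": 0.026,"dp": [-0.066,0.0,0.14],"twist": 0},{"gripper": 0.026,"dp": [-0.066,0.0,0.14],"twist": 0},{"gripper": 0.026,"dp": [-0.066,0.0,0.16],"twist": 0},{"gripper": 0.026,"dp": [-0.066,0.0,0.175],"twist": 0},{"gripper": 0.026,"dp": [-0.066,0.0,0.184],"twist": 0},{"gripper": 0.026,"dp": [-0.066,0.0,0.184],"twist": 0}]'

```text
t: 18.8
position: [548.6, -216.5, 22.0]
orientation: [0.227, 0.974, 0.0, -0.001]
force: [-0.2, -0.5, -0.1]
opening: 25.7
gripper_force: 0.0
```

Run:
```python
from h import *
go(binw(-93,0).tolist()+[22,63.8])
im=cam("wrist");save(im,"w6.png")
```

```text
now [ 548.6 -216.5   22. ] yaw 63.7 F [-0.2 -0.5 -0.1] open 25.7 q [-0.42  0.33  1.96 -0.    0.85 -1.53]
[ 548.8 -216.9   22.    63.8] dp [-0.0003, -0.0003, 0.0] twist -0.1
```

View pics/w6.png

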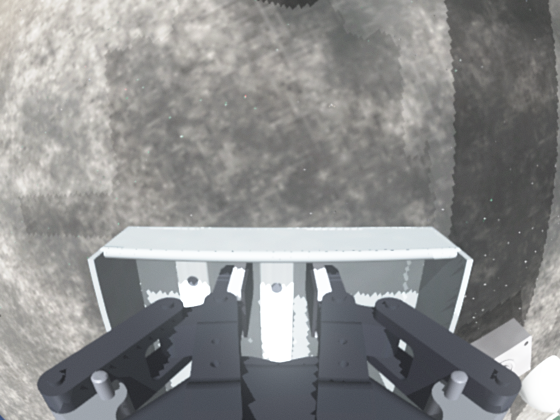

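The bar is centred between the pads at column 278. Closing, then lifting.

Request:
send_rows --motion '[{"gripper": 0.0,"dp": [0.0,0.0,0.0],"twist": 0},{"gripper": 0.0,"dp": [0.0,0.0,0.0],"twist": 0},{"gripper": 0.0,"dp": [0.0,0.0,0.0],"twist": 0},{"gripper": 0.0,"dp": [0.0,0.0,0.0],"twist": 0},{"gripper": 0.0,"dp": [0.0,0.0,0.0],"twist": 0},{"gripper": 0.0,"dp": [0.0,0.0,-0.01],"twist": 0},{"gripper": 0.0,"dp": [0.0,0.0,-0.02],"twist": 0},{"gripper": 0.0,"dp": [0.0,0.0,-0.03],"twist": 0},{"gripper": 0.0,"dp": [0.0,0.0,-0.04],"twist": 0},{"gripper": 0.0,"dp": [0.0,0.0,-0.047],"twist": 0},{"gripper": 0.0,"dp": [0.0,0.0,-0.047],"twist": 0}]' --newtons 45

```text
t: 19.95
position: [549.5, -217.0, 70.8]
orientation: [0.227, 0.974, -0.0, 0.0]
force: [0.5, -1.1, -3.8]
opening: 13.6
gripper_force: 43.9
```

```bash
cat >> h.py <<'E'
def bars():
    Q=tobin(cloud(cam("scene"))).reshape(-1,3)
    m=(Q[:,0]>-240)&(Q[:,0]<-45)&(abs(Q[:,1])<60)&(Q[:,2]>12)&(Q[:,2]<90);q=Q[m]
    for y in(-40,0):
        for x in range(-215,-45,15):
            z=q[(abs(q[:,1]-y)<9)&(abs(q[:,0]-x)<6),2]
            if len(z)>2: print(y,x,np.median(z).round(),len(z),end="; ")
    print()
E
python3 - <<'E'
from h import *
go();bars()
E
```

```text
now [ 549.5 -217.    70.8] yaw 63.7 F [ 0.5 -1.1 -3.8] open 13.6 q [-0.42  0.26  1.94 -0.    0.94 -1.53]
-40 -110 28.0 25; -40 -95 19.0 16; -40 -80 19.0 13; 0 -110 27.0 20; 0 -95 75.0 4; 0 -80 61.0 16;
```

Request:
send_rows --motion '[{"gripper": 0.0,"dp": [0.02,0.0,0.0],"twist": 0},{"gripper": 0.0,"dp": [0.04,0.0,0.0],"twist": 0},{"gripper": 0.0,"dp": [0.06,0.0,0.0],"twist": 0},{"gripper": 0.0,"dp": [0.08,0.0,0.0],"twist": 0},{"gripper": 0.0,"dp": [0.095,0.0,-0.005],"twist": 0},{"gripper": 0.0,"dp": [0.11,0.0,-0.02],"twist": 0},{"gripper": 0.0,"dp": [0.125,0.0,-0.035],"twist": 0},{"gripper": 0.0,"dp": [0.14,0.0,-0.05],"twist": 0},{"gripper": 0.0,"dp": [0.145,0.0,-0.07],"twist": 0},{"gripper": 0.0,"dp": [0.145,0.0,-0.1],"twist": 0},{"gripper": 0.0,"dp": [0.145,0.0,-0.14],"twist": 0},{"gripper": 0.0,"dp": [0.145,0.0,-0.18],"twist": 0},{"gripper": 0.0,"dp": [0.145,0.0,-0.18],"twist": 0}]'

```text
t: 21.3
position: [423.1, -154.2, 256.6]
orientation: [0.227, 0.974, -0.001, 0.006]
force: [1.1, -0.5, -0.5]
opening: 13.8
gripper_force: 44.4
```

Run:
```python
from h import *
flap("scene")
im=cam("scene");save(im,"s4.png",(150,360,180,400),3)
sx,sy=trw(-77,-45);g=lambda x,y,z:trw(x,y).tolist()+[z,118.3]
print(trw(-77,-45),trw(-77,45),trw(-77,0))
go((540,-40,250),g(-77,-45,250))
```

```text
-145 [-3. -0.  2.]; -135 [-3.  0.  4.]; -125 [226. 228. 230.]; -115 [ 8. 26. 41.]; -105 [ 5. 11. 71.]; -95 [  5.   9. 225.]; -85 [  5.  10. 227.]; -75 [  8.  21. 229.]; -65 [223. 225. 229.]; -55 [ 6.  8. 10.]; -35 [160. 174. 183.]; -25 [122. 143. 164.]; -15 [ 81. 101. 121.]; -5 [55. 66. 82.]; 5 [51. 54. 58.]; 15 [51. 54. 57.]; 25 [50. 53. 56.]; 
[505.23721319 259.673727  ] [462.56927437 338.91668881] [483.90324378 299.2952079 ]
now [ 420.  -152.9  250.9] yaw 63.8 F [-1.1  0.4 -0.7] open 13.6 q [-0.4  -0.19  2.05  0.    1.28 -1.52]
[540 -40 250] dp [-0.0577, 0.1544, 0.0011] twist 0
[505.2 259.7 250.  118.3] dp [0.106, 0.4078, 0.0007] twist -54.5
```

View pics/s4.png

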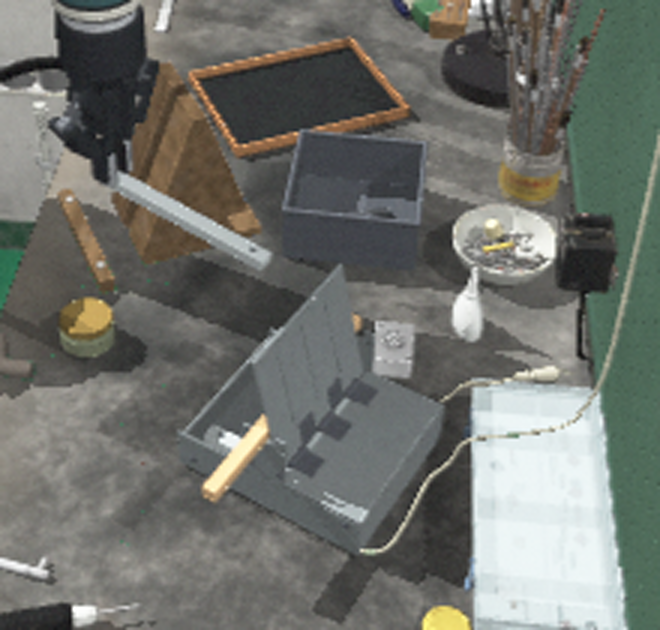

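Request:
send_rows --motion '[{"gripper": 0.0,"dp": [0.0,0.01,-0.03],"twist": 0},{"gripper": 0.0,"dp": [0.01,0.045,-0.04],"twist": -5},{"gripper": 0.0,"dp": [0.02,0.085,-0.04],"twist": -10},{"gripper": 0.0,"dp": [0.03,0.125,-0.04],"twist": -15},{"gripper": 0.0,"dp": [0.04,0.165,-0.04],"twist": -20},{"gripper": 0.0,"dp": [0.05,0.205,-0.04],"twist": -25},{"gripper": 0.0,"dp": [0.06,0.245,-0.04],"twist": -30},{"gripper": 0.0,"dp": [0.07,0.285,-0.04],"twist": -35},{"gripper": 0.0,"dp": [0.08,0.325,-0.04],"twist": -40},{"gripper": 0.0,"dp": [0.09,0.365,-0.04],"twist": -45},{"gripper": 0.0,"dp": [0.1,0.395,-0.04],"twist": -50},{"gripper": 0.0,"dp": [0.106,0.408,-0.04],"twist": -54.5},{"gripper": 0.0,"dp": [0.106,0.408,-0.04],"twist": -54.5},{"gripper": 0.0,"dp": [0.106,0.408,0.0],"twist": -54.5},{"gripper": 0.0,"dp": [0.106,0.408,0.05],"twist": -54.5},{"gripper": 0.0,"dp": [0.106,0.408,0.1],"twist": -54.5},{"gripper": 0.0,"dp": [0.106,0.408,0.13],"twist": -54.5},{"gripper": 0.0,"dp": [0.106,0.408,0.13],"twist": -54.5},{"gripper": 0.0,"dp": [0.106,0.408,0.13],"twist": -54.5}]'

```text
t: 23.3
position: [503.9, 259.0, 118.8]
orientation: [-0.243, 0.97, -0.0, -0.001]
force: [0.5, 0.2, 0.9]
opening: 14.1
gripper_force: 44.5
```

```bash
cat >> h.py <<'E'
def totr(P):
    c,s=np.cos(TY),np.sin(TY);d=P[...,:2]-TO
    return np.stack([c*d[...,0]+s*d[...,1],-s*d[...,0]+c*d[...,1],P[...,2]],-1)
def traybars(n,zlo=10,ymax=80):
    im=cam(n);Q=totr(cloud(im));g=im["color"].astype(int);b=(g.sum(2)>360)&(g.max(2)-g.min(2)<60)
    m=b&(abs(Q[...,0])<130)&(abs(Q[...,1])<ymax)&(Q[...,2]>zlo)&(Q[...,2]<200);q=Q[m];print("pts",len(q))
    for x in range(-110,130,20):
        p=q[abs(q[:,0]-x)<8]
        if len(p)>2: print(x,"y",np.percentile(p[:,1],[5,50,95]).round(),"z",np.median(p[:,2]).round(),len(p),end="; ")
    print()
E
python3 - <<'E'
from h import *
go(trw(-77,-45).tolist()+[21,118.3]);traybars("scene",25);traybars("top",25)
E
```

```text
now [503.9 259.  118.8] yaw 118.2 F [0.5 0.2 0.9] open 14.1 q [ 0.43  0.17  1.95 -0.    1.02 -1.63]
[505.2 259.7  21.  118.3] dp [-0.0017, -0.0, 0.0978] twist -0.1
pts 195
-90 y [-60. -52. -41.] z 114.0 18; -70 y [-55. -54. -49.] z 107.0 6; -50 y [-58. -52. -38.] z 109.0 20; -30 y [-56. -50. -41.] z 105.0 17; -10 y [-54. -50. -36.] z 101.0 20; 10 y [-55. -49. -41.] z 100.0 18; 30 y [-58. -50. -42.] z 98.0 20; 50 y [-55. -51. -38.] z 95.0 19; 70 y [-57. -49. -42.] z 93.0 15; 
pts 88
-90 y [-56. -53. -50.] z 114.0 6; 50 y [-55. -53. -49.] z 97.0 8; 70 y [-55. -48. -41.] z 96.0 38; 90 y [-54. -48. -41.] z 93.0 20;
```

Request:
send_rows --motion '[{"gripper": 0.0,"dp": [0.0,0.0,0.03],"twist": 0},{"gripper": 0.0,"dp": [0.0,0.0,0.06],"twist": 0},{"gripper": 0.0,"dp": [0.0,0.0,0.072],"twist": 0},{"gripper": 0.0,"dp": [0.0,0.0,0.078],"twist": 0},{"gripper": 0.0,"dp": [0.0,0.0,0.084],"twist": 0},{"gripper": 0.0,"dp": [0.0,0.0,0.09],"twist": 0},{"gripper": 0.0,"dp": [0.0,0.0,0.095],"twist": 0},{"gripper": 0.0,"dp": [0.0,0.0,0.095],"twist": 0}]' --newtons 25

```text
t: 24.2
position: [505.6, 260.5, 25.1]
orientation: [-0.244, 0.97, 0.0, 0.001]
force: [0.1, -0.7, 2.0]
opening: 14.1
gripper_force: 44.9
```

Run:
```python
from h import *
go();traybars("scene",8)
```

```text
now [505.6 260.5  25.1] yaw 118.2 F [ 0.1 -0.7  2. ] open 14.1 q [ 0.43  0.29  2.01 -0.    0.84 -1.63]
pts 200
-110 y [-66. -58. -50.] z 196.0 5; -90 y [-78. -63. -47.] z 35.0 21; -70 y [-73. -69. -50.] z 189.0 10; -50 y [-55. -49. -38.] z 16.0 17; -30 y [-56. -50. -37.] z 17.0 19; -10 y [-57. -51. -42.] z 18.0 17; 10 y [-54. -49. -35.] z 14.0 17; 30 y [-57. -51. -36.] z 15.0 16; 50 y [-55. -47. -36.] z 15.0 16; 70 y [-55. -49. -38.] z 15.0 14; 90 y [-53. -50. -37.] z 13.0 5;
```

Request:
send_rows --motion '[{"gripper": 0.0,"dp": [0.0,0.0,0.002],"twist": 0},{"gripper": 0.03,"dp": [0.0,0.0,0.001],"twist": 0},{"gripper": 0.03,"dp": [0.0,0.0,0.001],"twist": 0},{"gripper": 0.03,"dp": [0.0,0.0,0.001],"twist": 0},{"gripper": 0.03,"dp": [0.0,0.0,0.001],"twist": 0},{"gripper": 0.03,"dp": [0.0,0.0,-0.02],"twist": 0},{"gripper": 0.03,"dp": [0.0,0.0,-0.06],"twist": 0},{"gripper": 0.03,"dp": [0.0,0.0,-0.11],"twist": 0},{"gripper": 0.03,"dp": [0.0,0.0,-0.16],"twist": 0},{"gripper": 0.03,"dp": [0.0,0.0,-0.21],"twist": 0},{"gripper": 0.03,"dp": [0.0,0.0,-0.24],"twist": 0},{"gripper": 0.03,"dp": [0.0,0.0,-0.24],"twist": 0}]' --newtons 25

```text
t: 25.45
position: [507.8, 261.6, 271.8]
orientation: [-0.244, 0.97, 0.001, 0.006]
force: [0.8, 0.1, 0.6]
opening: 30.0
gripper_force: 0.0
```

Run:
```python
from h import *
traybars("scene",8)
go(binw(-150,-41).tolist()+[260,63.8],binw(-93,-41).tolist()+[22,63.8])
```

```text
pts 172
-90 y [-55. -51. -39.] z 15.0 8; -70 y [-54. -49. -40.] z 15.0 14; -50 y [-54. -47. -35.] z 13.0 13; -30 y [-56. -47. -39.] z 13.0 14; -10 y [-57. -49. -39.] z 15.0 16; 10 y [-58. -53. -37.] z 14.0 17; 30 y [-56. -49. -39.] z 15.0 16; 50 y [-55. -49. -38.] z 13.0 17; 70 y [-56. -48. -39.] z 15.0 15; 90 y [-54. -51. -38.] z 15.0 7; 
now [506.3 260.9 268.3] yaw 118.2 F [0.1 0.3 0.1] open 30.2 q [ 0.43  0.04  1.8   0.    1.29 -1.63]
[ 479.5 -228.6  260.    63.8] dp [0.2553, -0.4185, 0.0067] twist 54.4
[ 530.7 -253.7   22.    63.8] dp [0.2238, -0.4648, 0.245] twist 54.4
```

Bar one lies flat and centred. Going back for the second.

Request:
send_rows --motion '[{"gripper": 0.026,"dp": [0.02,-0.035,0.0],"twist": 5},{"gripper": 0.026,"dp": [0.045,-0.075,0.0],"twist": 10},{"gripper": 0.026,"dp": [0.07,-0.115,0.0],"twist": 15},{"gripper": 0.026,"dp": [0.095,-0.155,0.0],"twist": 20},{"gripper": 0.026,"dp": [0.12,-0.195,0.0],"twist": 25},{"gripper": 0.026,"dp": [0.145,-0.235,0.0],"twist": 30},{"gripper": 0.026,"dp": [0.17,-0.275,0.0],"twist": 35},{"gripper": 0.026,"dp": [0.195,-0.315,0.0],"twist": 40},{"gripper": 0.026,"dp": [0.22,-0.355,0.0],"twist": 45},{"gripper": 0.026,"dp": [0.24,-0.39,0.0],"twist": 50},{"gripper": 0.026,"dp": [0.255,-0.4185,0.0],"twist": 54.4},{"gripper": 0.026,"dp": [0.255,-0.4185,0.04],"twist": 54.4},{"gripper": 0.026,"dp": [0.255,-0.4185,0.06],"twist": 54.4},{"gripper": 0.026,"dp": [0.255,-0.4185,0.06],"twist": 54.4}]'

```text
t: 26.9
position: [474.1, -227.7, 198.4]
orientation: [0.227, 0.974, 0.002, -0.006]
force: [0.1, 0.5, -0.2]
opening: 26.0
gripper_force: 0.0
```

Run:
```python
from h import *
go(binw(-93,-41.5).tolist()+[80,63.8],binw(-93,-41.5).tolist()+[22,63.8])
im=cam("wrist");g=im["color"].astype(int).sum(2);np.savez("w7.npz",**im)
for r in(244,248,252,256,260): print(r,g[r,260:330:2].tolist())
Q=tobin(cloud(cam("top")));m=(Q[...,0]>-105)&(Q[...,0]<-50)&(abs(Q[...,1])<70)&(abs(Q[...,2]-19)<4);print(m.sum(),np.histogram(Q[m][:,1],np.arange(-70,71,10))[0])
```

```text
now [ 474.1 -227.7  198.4] yaw 63.8 F [ 0.1  0.5 -0.2] open 26.0 q [-0.5   0.02  1.96  0.    1.18 -1.61]
[ 530.4 -254.2   80.    63.8] dp [-0.0636, 0.001, 0.1177] twist -0.0
[ 530.4 -254.2   22.    63.8] dp [-0.0643, 0.001, 0.1757] twist -0.0
244 [448, 448, 443, 446, 448, 445, 506, 570, 574, 568, 572, 568, 571, 556, 447, 459, 453, 449, 457, 457, 456, 449, 446, 449, 448, 451, 445, 447, 446, 445, 449, 448, 451, 446, 446]
248 [451, 442, 442, 443, 443, 428, 571, 676, 681, 673, 676, 679, 676, 657, 451, 454, 452, 451, 458, 457, 452, 453, 453, 452, 452, 450, 455, 457, 457, 452, 450, 455, 444, 453, 444]
252 [449, 453, 452, 451, 453, 445, 602, 676, 677, 585, 559, 656, 676, 656, 454, 456, 453, 460, 458, 456, 454, 460, 459, 459, 464, 458, 451, 451, 451, 452, 449, 451, 460, 454, 449]
256 [451, 460, 455, 457, 453, 443, 742, 765, 765, 710, 588, 765, 765, 765, 467, 460, 461, 453, 459, 466, 463, 456, 456, 364, 277, 537, 765, 762, 762, 762, 765, 560, 446, 455, 460]
260 [446, 453, 450, 451, 455, 452, 765, 765, 765, 765, 765, 765, 765, 765, 532, 454, 452, 465, 460, 455, 453, 461, 463, 320, 266, 295, 765, 756, 755, 756, 756, 751, 442, 443, 440]
23 [ 0  0  0 14  0  0  1  0  1  2  2  1  2  0]
```

Request:
send_rows --motion '[{"gripper": 0.026,"dp": [-0.04,0.001,0.0],"twist": 0},{"gripper": 0.026,"dp": [-0.064,0.001,0.04],"twist": 0},{"gripper": 0.026,"dp": [-0.064,0.001,0.08],"twist": 0},{"gripper": 0.026,"dp": [-0.064,0.001,0.12],"twist": 0},{"gripper": 0.026,"dp": [-0.064,0.001,0.13],"twist": 0},{"gripper": 0.026,"dp": [-0.064,0.001,0.15],"twist": 0},{"gripper": 0.026,"dp": [-0.064,0.001,0.165],"twist": 0},{"gripper": 0.026,"dp": [-0.064,0.001,0.1755],"twist": 0},{"gripper": 0.026,"dp": [-0.064,0.001,0.1755],"twist": 0},{"gripper": 0.026,"dp": [-0.064,0.001,0.1755],"twist": 0},{"gripper": 0.0,"dp": [-0.064,0.001,0.1755],"twist": 0},{"gripper": 0.0,"dp": [-0.064,0.001,0.1755],"twist": 0},{"gripper": 0.0,"dp": [-0.064,0.001,0.1755],"twist": 0},{"gripper": 0.0,"dp": [-0.064,0.001,0.1755],"twist": 0},{"gripper": 0.0,"dp": [-0.064,0.001,0.1755],"twist": 0}]' --newtons 45

```text
t: 28.5
position: [536.0, -256.6, 29.3]
orientation: [0.226, 0.974, -0.0, 0.0]
force: [-0.2, -0.5, 0.0]
opening: 0.4
gripper_force: 0.0
```

Request:
send_rows --motion '[{"gripper": 0.0,"dp": [0.0,0.0,-0.01],"twist": 0},{"gripper": 0.0,"dp": [0.0,0.0,-0.02],"twist": 0},{"gripper": 0.0,"dp": [0.0,0.0,-0.03],"twist": 0},{"gripper": 0.0,"dp": [0.0,0.0,-0.04],"twist": 0},{"gripper": 0.0,"dp": [0.0,0.0,-0.047],"twist": 0},{"gripper": 0.0,"dp": [0.0,0.0,-0.047],"twist": 0}]'

```text
t: 29.1
position: [537.2, -257.1, 78.2]
orientation: [0.226, 0.974, -0.0, 0.002]
force: [-0.1, 0.4, 0.2]
opening: 0.1
gripper_force: 0.0
```

Run:
```python
from h import *
go(binw(-93,-41.5).tolist()+[69,63.8]);bars()
```

```text
now [ 537.2 -257.1   78.2] yaw 63.8 F [-0.1  0.4  0.2] open 0.1 q [-0.49  0.26  1.92 -0.    0.95 -1.6 ]
[ 530.4 -254.2   69.    63.8] dp [0.0074, -0.0003, 0.0091] twist 0.0
-40 -110 26.0 29; -40 -95 20.0 15; -40 -80 22.0 27;
```

It stopped 7 mm short because the last reading was taken before the arm had settled, so the jaws closed above the bar. Reopening and descending from this settled pose.

Request:
send_rows --motion '[{"gripper": 0.026,"dp": [0.007,0.0,0.0],"twist": 0},{"gripper": 0.026,"dp": [0.007,0.0,0.0],"twist": 0},{"gripper": 0.026,"dp": [0.007,0.0,0.0],"twist": 0},{"gripper": 0.026,"dp": [0.007,0.0,0.02],"twist": 0},{"gripper": 0.026,"dp": [0.007,0.0,0.04],"twist": 0},{"gripper": 0.026,"dp": [0.007,0.0,0.056],"twist": 0},{"gripper": 0.026,"dp": [0.007,0.0,0.056],"twist": 0},{"gripper": 0.026,"dp": [0.007,0.0,0.056],"twist": 0}]'

```text
t: 29.95
position: [529.4, -253.3, 19.7]
orientation: [0.226, 0.974, 0.0, -0.001]
force: [-0.3, 0.4, 0.9]
opening: 25.8
gripper_force: 0.0
```

Run:
```python
from h import *
go(binw(-93,-41.5).tolist()+[22,63.8])
```

```text
now [ 529.4 -253.3   19.7] yaw 63.8 F [-0.3  0.4  0.9] open 25.8 q [-0.49  0.33  1.97 -0.    0.85 -1.6 ]
[ 530.4 -254.2   22.    63.8] dp [-0.0013, -0.0003, -0.0023] twist 0.0
```

Request:
send_rows --motion '[{"gripper": 0.026,"dp": [-0.001,0.0,-0.003],"twist": 0},{"gripper": 0.0,"dp": [-0.001,0.0,-0.003],"twist": 0},{"gripper": 0.0,"dp": [-0.001,0.0,-0.003],"twist": 0},{"gripper": 0.0,"dp": [-0.001,0.0,-0.003],"twist": 0},{"gripper": 0.0,"dp": [-0.001,0.0,-0.003],"twist": 0},{"gripper": 0.0,"dp": [-0.001,0.0,-0.003],"twist": 0},{"gripper": 0.0,"dp": [-0.001,0.0,-0.013],"twist": 0},{"gripper": 0.0,"dp": [-0.001,0.0,-0.023],"twist": 0},{"gripper": 0.0,"dp": [-0.001,0.0,-0.033],"twist": 0},{"gripper": 0.0,"dp": [-0.001,0.0,-0.043],"twist": 0},{"gripper": 0.0,"dp": [-0.001,0.0,-0.05],"twist": 0},{"gripper": 0.0,"dp": [-0.001,0.0,-0.05],"twist": 0},{"gripper": 0.0,"dp": [-0.001,0.0,-0.05],"twist": 0}]' --newtons 45

```text
t: 31.25
position: [530.5, -253.9, 70.2]
orientation: [0.226, 0.974, -0.0, 0.0]
force: [0.3, -0.8, -1.5]
opening: 13.5
gripper_force: 44.2
```

Run:
```python
from h import *
go();bars();flap()
```

```text
now [ 530.5 -253.9   70.2] yaw 63.8 F [ 0.3 -0.8 -1.5] open 13.5 q [-0.49  0.26  1.94 -0.    0.94 -1.6 ]
-40 -110 25.0 20; -40 -95 72.0 11; -40 -80 63.0 27; -40 -65 59.0 16; 
-145 [-3.  1.  3.]; -135 [-3.  0.  2.]; -115 [ 6. 23. 40.]; -105 [  4.   8. 122.]; -95 [  6.  10. 129.]; -85 [  8. 103. 156.]; -75 [ 11. 138. 168.]; -65 [ 54. 197. 227.]; -55 [ 59. 209. 228.]; -35 [161. 173. 184.]; -25 [121. 142. 162.]; -15 [ 80. 101. 120.]; -5 [55. 65. 80.]; 5 [51. 54. 58.]; 15 [50. 54. 57.]; 25 [50. 53. 56.];
```

Request:
send_rows --motion '[{"gripper": 0.0,"dp": [0.02,0.0,0.0],"twist": 0},{"gripper": 0.0,"dp": [0.04,0.0,0.0],"twist": 0},{"gripper": 0.0,"dp": [0.06,0.0,0.0],"twist": 0},{"gripper": 0.0,"dp": [0.08,0.0,-0.005],"twist": 0},{"gripper": 0.0,"dp": [0.095,0.0,-0.015],"twist": 0},{"gripper": 0.0,"dp": [0.11,0.0,-0.03],"twist": 0},{"gripper": 0.0,"dp": [0.125,0.0,-0.045],"twist": 0},{"gripper": 0.0,"dp": [0.14,0.0,-0.06],"twist": 0},{"gripper": 0.0,"dp": [0.145,0.0,-0.08],"twist": 0},{"gripper": 0.0,"dp": [0.145,0.0,-0.11],"twist": 0},{"gripper": 0.0,"dp": [0.145,0.0,-0.15],"twist": 0},{"gripper": 0.0,"dp": [0.145,0.0,-0.19],"twist": 0},{"gripper": 0.0,"dp": [0.145,0.0,-0.21],"twist": 0},{"gripper": 0.0,"dp": [0.145,0.0,-0.21],"twist": 0},{"gripper": 0.0,"dp": [0.145,0.0,-0.21],"twist": 0}]'

```text
t: 32.85
position: [400.3, -189.8, 279.6]
orientation: [0.226, 0.974, 0.0, -0.0]
force: [0.1, 0.7, -1.7]
opening: 13.8
gripper_force: 44.9
```

Run:
```python
from h import *
flap();go(trw(-77,40).tolist()+[290,118.3],trw(-77,40).tolist()+[125,118.3])
```

```text
-145 [-4. -1.  3.]; -135 [-3. -0.  3.]; -115 [ 7. 25. 40.]; -105 [ 5.  8. 39.]; -95 [ 4.  8. 11.]; -85 [ 5.  8. 10.]; -75 [ 6.  8. 12.]; -55 [7. 8. 9.]; -35 [161. 174. 183.]; -25 [121. 142. 163.]; -15 [ 81. 101. 120.]; -5 [54. 66. 82.]; 5 [51. 54. 58.]; 15 [50. 54. 57.]; 25 [50. 53. 56.]; 
now [ 399.6 -189.5  278.4] yaw 63.8 F [ 0.1  0.6 -0.6] open 13.9 q [-0.5  -0.21  2.02  0.    1.34 -1.61]
[464.9 334.5 290.  118.3] dp [0.1724, 0.4992, -0.0111] twist -54.5
[464.9 334.5 125.  118.3] dp [0.1719, 0.4991, 0.1539] twist -54.5
```

Request:
send_rows --motion '[{"gripper": 0.0,"dp": [0.01,0.03,-0.012],"twist": 0},{"gripper": 0.0,"dp": [0.024,0.07,-0.012],"twist": -5},{"gripper": 0.0,"dp": [0.038,0.11,-0.012],"twist": -10},{"gripper": 0.0,"dp": [0.052,0.15,-0.012],"twist": -15},{"gripper": 0.0,"dp": [0.066,0.19,-0.012],"twist": -20},{"gripper": 0.0,"dp": [0.08,0.23,-0.012],"twist": -25},{"gripper": 0.0,"dp": [0.094,0.27,-0.012],"twist": -30},{"gripper": 0.0,"dp": [0.108,0.31,-0.012],"twist": -35},{"gripper": 0.0,"dp": [0.122,0.35,-0.012],"twist": -40},{"gripper": 0.0,"dp": [0.136,0.39,-0.012],"twist": -45},{"gripper": 0.0,"dp": [0.15,0.43,-0.012],"twist": -50},{"gripper": 0.0,"dp": [0.163,0.47,-0.012],"twist": -54.5},{"gripper": 0.0,"dp": [0.172,0.499,-0.012],"twist": -54.5},{"gripper": 0.0,"dp": [0.172,0.499,0.02],"twist": -54.5},{"gripper": 0.0,"dp": [0.172,0.499,0.07],"twist": -54.5},{"gripper": 0.0,"dp": [0.172,0.499,0.12],"twist": -54.5},{"gripper": 0.0,"dp": [0.172,0.499,0.154],"twist": -54.5},{"gripper": 0.0,"dp": [0.172,0.499,0.154],"twist": -54.5},{"gripper": 0.0,"dp": [0.172,0.499,0.154],"twist": -54.5},{"gripper": 0.0,"dp": [0.172,0.499,0.154],"twist": -54.5}]'

```text
t: 34.9
position: [467.3, 334.5, 128.0]
orientation: [-0.245, 0.97, 0.0, 0.001]
force: [0.2, -0.0, 0.1]
opening: 13.5
gripper_force: 44.9
```

Run:
```python
from h import *
go(trw(-77,40).tolist()+[25,118.3]);traybars("scene",25);traybars("top",25)
```

```text
now [467.3 334.5 128. ] yaw 118.3 F [ 0.2 -0.   0.1] open 13.5 q [ 0.58  0.17  1.93 -0.    1.04 -1.49]
[464.9 334.5  25.  118.3] dp [0.0024, 0.0011, 0.103] twist 0.0
pts 187
-90 y [24. 34. 42.] z 122.0 18; -70 y [26. 32. 36.] z 112.0 6; -50 y [27. 34. 43.] z 116.0 18; -30 y [29. 34. 47.] z 115.0 19; -10 y [29. 33. 46.] z 112.0 15; 10 y [28. 34. 45.] z 110.0 20; 30 y [30. 34. 42.] z 107.0 14; 50 y [29. 33. 51.] z 105.0 21; 70 y [29. 36. 44.] z 103.0 18; 90 y [33. 35. 49.] z 101.0 6; 
pts 309
-90 y [28. 36. 41.] z 122.0 20; -30 y [28. 30. 36.] z 118.0 16; -10 y [30. 36. 43.] z 117.0 40; 10 y [29. 36. 44.] z 114.0 39; 30 y [30. 36. 44.] z 111.0 37; 50 y [30. 37. 45.] z 109.0 42; 70 y [30. 37. 46.] z 107.0 41; 90 y [30. 36. 44.] z 106.0 19;
```

Request:
send_rows --motion '[{"gripper": 0.0,"dp": [0.0,0.0,0.03],"twist": 0},{"gripper": 0.0,"dp": [0.0,0.0,0.065],"twist": 0},{"gripper": 0.0,"dp": [0.0,0.0,0.08],"twist": 0},{"gripper": 0.0,"dp": [0.0,0.0,0.088],"twist": 0},{"gripper": 0.0,"dp": [0.0,0.0,0.095],"twist": 0},{"gripper": 0.0,"dp": [0.0,0.0,0.101],"twist": 0},{"gripper": 0.0,"dp": [0.0,0.0,0.105],"twist": 0},{"gripper": 0.0,"dp": [0.0,0.0,0.105],"twist": 0},{"gripper": 0.03,"dp": [0.0,0.0,0.104],"twist": 0},{"gripper": 0.03,"dp": [0.0,0.0,0.104],"twist": 0},{"gripper": 0.03,"dp": [0.0,0.0,0.104],"twist": 0},{"gripper": 0.03,"dp": [0.0,0.0,0.104],"twist": 0},{"gripper": 0.03,"dp": [0.0,0.0,0.08],"twist": 0},{"gripper": 0.03,"dp": [0.0,0.0,0.04],"twist": 0},{"gripper": 0.03,"dp": [0.0,0.0,0.0],"twist": 0},{"gripper": 0.03,"dp": [0.0,0.0,-0.05],"twist": 0},{"gripper": 0.03,"dp": [0.0,0.0,-0.1],"twist": 0},{"gripper": 0.03,"dp": [0.0,0.0,-0.15],"twist": 0},{"gripper": 0.03,"dp": [0.0,0.0,-0.15],"twist": 0},{"gripper": 0.03,"dp": [0.0,0.0,-0.15],"twist": 0}]'

```text
t: 37.0
position: [466.9, 334.3, 278.5]
orientation: [-0.245, 0.97, 0.001, 0.002]
force: [0.5, -0.0, -0.1]
opening: 30.0
gripper_force: 0.0
```

Run:
```python
from h import *
traybars("scene",8,0);Q=0
im=cam("scene");T=totr(cloud(im));g=im["color"].astype(int);b=(g.sum(2)>360)&(g.max(2)-g.min(2)<60)&(abs(T[...,0])<114)&(T[...,2]<60)
for lo,hi in((-82,-5),(5,82)):
    q=T[b&(T[...,1]>lo)&(T[...,1]<hi)&(T[...,2]>8)];print(len(q),np.percentile(q,[2,50,98],axis=0).round(1).tolist(),np.polyfit(q[:,0],q[:,2],1).round(3))
go(binw(-18,-130).tolist()+[290,-26.2])
```

```text
pts 0

170 [[-88.0, -57.6, 9.0], [-4.9, -48.2, 14.0], [85.0, -35.2, 18.8]] [-1.0000e-03  1.3807e+01]
160 [[-90.9, 25.8, 8.2], [-6.5, 35.5, 13.8], [83.2, 46.9, 19.2]] [-3.0000e-03  1.3738e+01]
now [465.2 333.2 274.6] yaw 118.3 F [-0.2 -0.8  0.1] open 30.0 q [ 0.58  0.05  1.78  0.    1.31 -1.49]
[ 558.7 -366.7  290.   -26.2] dp [0.2501, -0.6604, -0.0147] twist 144.5
```

Both bars are flat. Now back to the stick.

Request:
send_rows --motion '[{"gripper": 0.035,"dp": [0.014,-0.037,-0.015],"twist": 8},{"gripper": 0.035,"dp": [0.028,-0.074,-0.015],"twist": 16},{"gripper": 0.035,"dp": [0.042,-0.111,-0.015],"twist": 24},{"gripper": 0.035,"dp": [0.056,-0.148,-0.015],"twist": 32},{"gripper": 0.035,"dp": [0.07,-0.185,-0.015],"twist": 40},{"gripper": 0.035,"dp": [0.084,-0.222,-0.015],"twist": 48},{"gripper": 0.035,"dp": [0.098,-0.259,-0.015],"twist": 56},{"gripper": 0.035,"dp": [0.112,-0.296,-0.015],"twist": 64},{"gripper": 0.035,"dp": [0.126,-0.333,-0.015],"twist": 72},{"gripper": 0.035,"dp": [0.14,-0.37,-0.015],"twist": 80},{"gripper": 0.035,"dp": [0.154,-0.407,-0.015],"twist": 88},{"gripper": 0.035,"dp": [0.168,-0.444,-0.015],"twist": 96},{"gripper": 0.035,"dp": [0.182,-0.481,-0.015],"twist": 104},{"gripper": 0.035,"dp": [0.196,-0.518,-0.015],"twist": 112},{"gripper": 0.035,"dp": [0.21,-0.555,-0.015],"twist": 120},{"gripper": 0.035,"dp": [0.224,-0.592,-0.015],"twist": 128},{"gripper": 0.035,"dp": [0.238,-0.629,-0.015],"twist": 136},{"gripper": 0.035,"dp": [0.25,-0.66,-0.015],"twist": 144.5},{"gripper": 0.035,"dp": [0.25,-0.66,-0.015],"twist": 144.5},{"gripper": 0.035,"dp": [0.25,-0.66,-0.015],"twist": 144.5}]'

```text
t: 39.1
position: [558.2, -365.7, 287.7]
orientation: [0.849, 0.529, -0.001, -0.003]
force: [0.2, 0.2, -0.2]
opening: 34.9
gripper_force: 0.0
```

Request:
send_rows --motion '[{"gripper": 0.035,"dp": [0,0,0],"twist": 0},{"gripper": 0.035,"dp": [0,0,0],"twist": 0},{"gripper": 0.035,"dp": [0,0,0],"twist": 0}]'

```text
t: 39.4
position: [559.4, -364.7, 291.3]
orientation: [0.848, 0.529, 0.0, -0.0]
force: [0.3, 0.2, -0.2]
opening: 34.9
gripper_force: 0.0
```

Run:
```python
from h import *
b=lambda x,z:binw(x,-130).tolist()+[z,-26.2]
go(b(-20,107),b(-20,150))
im=cam("scene");Q=tobin(cloud(im));hsv=cv2.cvtColor(im["color"],cv2.COLOR_RGB2HSV)
m=(hsv[:,:,0]>12)&(hsv[:,:,0]<35)&(hsv[:,:,1]>60)&(hsv[:,:,2]>110)&(abs(Q[...,0]+20)<40)&(abs(Q[...,1])<170)&(Q[...,2]>80);q=Q[m]
print(m.sum(),np.percentile(q,[2,50,98],axis=0).round(1).tolist())
```

```text
now [ 559.4 -364.7  291.3] yaw -26.1 F [ 0.3  0.2 -0.2] open 34.9 q [-0.62  0.22  1.56  0.    1.36 -0.16]
[ 556.9 -365.8  107.   -26.2] dp [-0.0022, -0.0018, 0.1843] twist 0.1
[ 556.9 -365.8  150.   -26.2] dp [-0.0022, -0.0018, 0.1413] twist 0.1
164 [[-31.6, -158.5, 92.5], [-20.5, -119.7, 104.2], [-17.1, 86.6, 109.6]]
```

Request:
send_rows --motion '[{"gripper": 0.035,"dp": [-0.002,-0.002,0.05],"twist": 0},{"gripper": 0.035,"dp": [-0.002,-0.002,0.1],"twist": 0},{"gripper": 0.035,"dp": [-0.002,-0.002,0.14],"twist": 0},{"gripper": 0.035,"dp": [-0.002,-0.002,0.16],"twist": 0},{"gripper": 0.035,"dp": [-0.002,-0.002,0.175],"twist": 0},{"gripper": 0.035,"dp": [-0.002,-0.002,0.184],"twist": 0},{"gripper": 0.035,"dp": [-0.002,-0.002,0.184],"twist": 0},{"gripper": 0.0,"dp": [-0.002,-0.002,0.184],"twist": 0},{"gripper": 0.0,"dp": [-0.002,-0.002,0.184],"twist": 0},{"gripper": 0.0,"dp": [-0.002,-0.002,0.184],"twist": 0},{"gripper": 0.0,"dp": [-0.002,-0.002,0.184],"twist": 0},{"gripper": 0.0,"dp": [-0.002,-0.002,0.184],"twist": 0}]' --newtons 100

```text
t: 40.65
position: [557.3, -367.3, 108.4]
orientation: [0.849, 0.529, 0.0, 0.001]
force: [-0.7, -0.3, 2.2]
opening: 9.8
gripper_force: 98.2
```

Run:
```python
from h import *
go()
```

```text
now [ 557.3 -367.3  108.4] yaw -26.2 F [-0.7 -0.3  2.2] open 9.8 q [-0.62  0.35  1.74 -0.    1.05 -0.16]
```

Request:
send_rows --motion '[{"gripper": 0.0,"dp": [0.0,0.001,-0.01],"twist": 0},{"gripper": 0.0,"dp": [0.0,0.001,-0.02],"twist": 0},{"gripper": 0.0,"dp": [0.0,0.0,-0.028],"twist": 0},{"gripper": 0.0,"dp": [0.0,-0.01,-0.029],"twist": 0},{"gripper": 0.0,"dp": [0.0,-0.022,-0.028],"twist": 0},{"gripper": 0.0,"dp": [0.0,-0.038,-0.024],"twist": 0},{"gripper": 0.0,"dp": [0.0,-0.056,-0.016],"twist": 0},{"gripper": 0.0,"dp": [0.0,-0.074,-0.004],"twist": 0},{"gripper": 0.0,"dp": [0.0,-0.09,0.014],"twist": 0},{"gripper": 0.0,"dp": [0.0,-0.098,0.034],"twist": 0},{"gripper": 0.0,"dp": [0.0,-0.106,0.053],"twist": 0},{"gripper": 0.0,"dp": [0.0,-0.107,0.07],"twist": 0},{"gripper": 0.0,"dp": [0.0,-0.107,0.071],"twist": 0},{"gripper": 0.0,"dp": [0.0,-0.12,0.071],"twist": 0},{"gripper": 0.0,"dp": [0.0,-0.14,0.071],"twist": 0},{"gripper": 0.0,"dp": [0.0,-0.15,0.071],"twist": 0},{"gripper": 0.0,"dp": [0.0,-0.15,0.071],"twist": 0},{"gripper": 0.0,"dp": [0.0,-0.15,0.071],"twist": 0}]'

```text
t: 42.45
position: [422.7, -301.2, 37.2]
orientation: [0.849, 0.529, 0.0, 0.001]
force: [0.8, 0.3, -0.3]
opening: 10.2
gripper_force: 98.2
```

Run:
```python
from h import *
flap();go()
```

```text
-145 [-3.  0.  3.]; -135 [ 0. 50. 54.]; -125 [48. 50. 53.]; -115 [47. 50. 53.]; -105 [47. 51. 53.]; -95 [47. 51. 53.]; -85 [48. 50. 54.]; -75 [48. 51. 53.]; -65 [47. 50. 53.]; -55 [48. 51. 54.]; -45 [48. 51. 54.]; -35 [48. 51. 54.]; -25 [48. 51. 54.]; -15 [48. 52. 54.]; -5 [49. 56. 60.]; 5 [51. 54. 58.]; 15 [50. 53. 57.]; 25 [50. 53. 56.]; 
now [ 423.  -301.4   37.1] yaw -26.2 F [-0.4 -0.8 -0.9] open 9.7 q [-0.67  0.19  2.11  0.    0.84 -0.21]
```

The flap is shut (level at z 51). I'll lay the stick down here, in front of the bin and clear of the pot.

Request:
send_rows --motion '[{"gripper": 0.0,"dp": [0.0,0.0,0.01],"twist": 0},{"gripper": 0.0,"dp": [0.0,0.0,0.016],"twist": 0},{"gripper": 0.0,"dp": [0.0,0.0,0.02],"twist": 0},{"gripper": 0.0,"dp": [0.0,0.0,0.022],"twist": 0},{"gripper": 0.0,"dp": [0.0,0.0,0.022],"twist": 0},{"gripper": 0.035,"dp": [0.0,0.0,0.022],"twist": 0},{"gripper": 0.035,"dp": [0.0,0.0,0.022],"twist": 0},{"gripper": 0.035,"dp": [0.0,0.0,0.022],"twist": 0},{"gripper": 0.035,"dp": [0.0,0.0,0.022],"twist": 0},{"gripper": 0.035,"dp": [0.0,0.0,0.0],"twist": 0},{"gripper": 0.035,"dp": [0.0,0.0,-0.05],"twist": 0},{"gripper": 0.035,"dp": [0.0,0.0,-0.1],"twist": 0},{"gripper": 0.035,"dp": [0.0,0.0,-0.15],"twist": 0},{"gripper": 0.035,"dp": [0.0,0.0,-0.2],"twist": 0},{"gripper": 0.035,"dp": [0.0,0.0,-0.2],"twist": 0},{"gripper": 0.035,"dp": [0.0,0.0,-0.2],"twist": 0}]'

```text
t: 44.1
position: [422.9, -301.3, 237.9]
orientation: [0.849, 0.529, 0.001, 0.002]
force: [-0.8, 0.1, 0.1]
opening: 34.7
gripper_force: 0.0
```

Run:
```python
from h import *
im=cam("scene");save(im,"s5.png",(140,360,180,400),3);go()
Q=tobin(cloud(im));hsv=cv2.cvtColor(im["color"],cv2.COLOR_RGB2HSV)
m=(hsv[:,:,0]>12)&(hsv[:,:,0]<35)&(hsv[:,:,1]>60)&(hsv[:,:,2]>110)&(abs(Q[...,0]+168)<30)&(abs(Q[...,1])<170);q=Q[m]
print(m.sum(),np.percentile(q,[2,50,98],axis=0).round(1).tolist(),np.polyfit(q[:,1],q[:,2],1))
```

```text
now [ 421.8 -300.4  235.7] yaw -26.2 F [ 0.7  0.7 -0.1] open 35.2 q [-0.67 -0.03  1.94  0.    1.23 -0.21]
400 [[-185.2, -157.3, -1.3], [-166.5, -48.9, 12.1], [-161.8, 82.8, 17.2]] [-0.04092563 10.84787446]
```

View pics/s5.png

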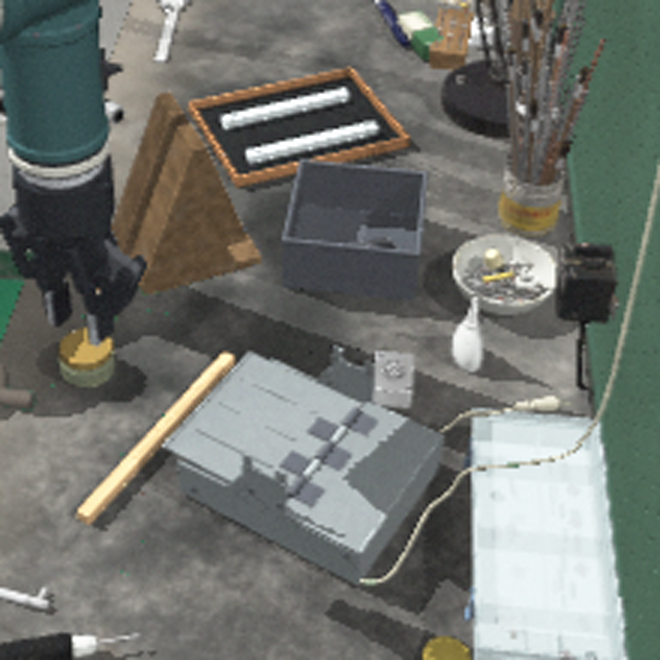

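The picture shows both bars in the tray, the flap shut, the stick flat on the bench, and the pot and block where they were. Handing in.

```bash
python3 -c "
from station import ticket
print(ticket.close_job())"
```

```text
the job is handed in; nothing more can be done
None
```

The job is handed in, with no verdict returned; the final images show both bars flat in the tray, the flap shut and the stick on the bench, and an earlier wrist view showed the one worn stone in the scrap bin.

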